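# Lock the backup drives away in the desk safe

### The arm

A 6-joint arm with a two-finger parallel gripper is mounted at the origin on a cart in front of the work surface, level with it; the furniture and walls round the work are solid. World frame = base frame: x ahead of the robot, y to its left, z up, the work surface at z = 0. Lengths are in mm, angles in rad, forces in N, time in s.
With the tool pointing down it reaches from about 350 to 775 mm from the base axis. Payload 7.3 kg.
Tool frame: the origin (TCP) lies midway between the tips of the shut fingers; the grasp point (between the pads) lies 19 mm behind it; z points along the fingers, y is the line along which they close (so a half turn about z gives the same grasp; the last joint's range is limited). The gripper opens to 92 mm and grips with 3 to 60 N. Pads are 19 mm wide; open, the fingers measure 130 mm over their backs; the gripper's body (75 mm by 190 mm) begins 47 mm behind the grasp point.
Start: joints at [-1.469, 0.342, 1.524, -0, 1.275, -0.146], TCP at [128.79, -508.98, 205.441] pointing down, gripper open.
Joint ranges: [-2.53, 2.53], [-0.77, 2.02], [0.04, 2.7], [-1, 4.14], [0.28, 2.66], [-3.11, 3.11]. Speed limits (rad/s): [2.57, 2.57, 3.14, 3.14, 3.14, 3.14].

### API

Orientations are given as [roll, pitch, yaw] about the fixed x, y, z axes, in that order (R = Rz(yaw) Ry(pitch) Rx(roll)).
In Python, from plant import get_obs, capture, camera_model, close_job, search_frame, regions_of, pinpoint gives the robot as it stands. The module is installed in compiled form; this text tells all that it offers.
- The arm moves only by the shell command python3 -m pendant 'ROWS'. ROWS is JSON, one flat list of numbers, 7 for each row, row after row: the shift along the tool's x, y, z in units of 30 mm (1.0 is 30 mm), then the turn, a rotation vector about the tool's x, y, z in units of 4 degrees (1.0 is 4 degrees), then the closure, from -1 (fully open) to 1 (shut), so that 0 is half open. In form: [dx, dy, dz, wx, wy, wz, gripper, dx, dy, dz, wx, wy, wz, gripper, ...]. A call has 1 to 12 rows; each row shifts and turns the commanded pose from where the row before left it, along the tool's axes as they then stand; what a row does not reach is not made up. A row lasts 1/10 s, in which the tool goes at most 50 mm and 8.59 degrees, less where a joint would pass 70% of its speed; a pose out of reach is approached as far as the arm can. A call with a number of a shift or a turn outside -1 to 1 is refused whole. A call with a gripper value outside its range is refused whole. The fingers move at their own pace and stop on an object; the grip force is fixed at half the most. Time passes only in rows, so rows that do not move let the fingers close. It gives the time, the measured TCP pose, the force, the opening and the grip force at its end, in the units of the state.
- get_obs(): the state, without advancing time (a new reading comes with each control period).
- capture(name): name is "side" or "top" or "wrist"; returns the picture (420x560x3 uint8, red, green, blue); there is no depth.
- camera_model(name): a dict with "fov_y" (degrees; the focal length in pixels is half the picture's height over the tangent of half this angle, whatever the lens; pixels are square), "cx", "cy" (the principal point, pixels), "pose" (4x4, takes a point from camera to world coordinates). Camera axes: x right, y up, looking along -z (the intrinsics and any distortion apply to the point x, -y, -z); pixel columns grow to the right and rows downward; lengths in mm; the calibration is good to about 2 mm. A picture is of the moment at which its call begins: read the wrist's pose just before it. camera_model takes no time and is no camera call; for the wrist camera it gives the pose at the moment of the call.
- close_job(): hands the job in; it is judged then, once.
Trained networks look in the newest picture that a camera, given by its name, has taken for a name from the list of things; names that differ only in an ending like _2 or _b are one class to them, and where a whole thing is asked for, a point or a joint stands for the part that bears it (a point fixed in the world has none). Each returns a list of dicts, best first, with "score" (0 to 1); they miss things now and then, are a little off and sometimes report something else, mostly with a low value. They report only what shows in the picture. A call takes as long as a camera call. They do not tell look-alikes from the thing itself.
- search_frame(camera, thing): "location" ([column, row] in pixels, amid what is visible of it).
- regions_of(camera, thing): "pixels" (420x560 bool, what is visible of it) and "location" ([column, row] in pixels, amid what is visible of it).
- pinpoint(camera, thing): "location" ([column, row] in pixels: a listed point, or the origin of a listed thing).
The state is a dict: "time": time; "joint_positions": joint angles; "dq": joint speeds; "tau": joint torques, N m; "tool_pos": TCP position; "tcp_rot": TCP orientation; "contact_force": force on the tool from outside, world axes, zero at the start; "moment": the same for the moment, N m; "grip_width": finger opening in mm; "finger_force": force on a finger pad.
Only numpy, scipy, OpenCV 4.12 (cv2) and the standard library are available. Lean on these libraries where they do the work, as an engineer would, in place of code of your own. Each camera call takes 0.05 s, during which the arm holds its last target. There are 200 camera calls.

### The job

Lock every backup drive lying on the left of the desk away in the small top-opening safe. Its key stands in the lock: turn the key clockwise a quarter turn to its stop, wind the handwheel anticlockwise a full turn to its stop to draw the bolts, raise the lid until it stands about upright, and lay all the drives on the floor of the safe. Then shut the lid, wind the wheel back a full turn clockwise to its stop, turn the key back to where it was, draw it out and lay it in the wooden tray on the right. Do not push the mug or the multimeter about.

Things in the scene. Friction and masses are not known exactly. Their poses are not given: they have to be found in the camera images.
- safe: grey steel top-opening safe, fixed; outside 200 (x) x 280 (y) x 75 mm without lid; origin under its centre, x from the front (toward the robot) to the hinge side, y left, z up. Inside 184 x 264 mm, felt floor at z = 10 mm; near the top (z = 60 to 68) a rim juts in 12 mm at the front, 10 at the sides. Shut, the lid's top is at z = 83 mm and its boltwork box leaves 35 mm free over the floor
- lid (a joint): angle of the 8 mm thick lid about its hinge at the back (line along y through x = 100, z = 78 mm of the safe): 0 shut, 1.65 rad (95 degrees) fully open, front edge rising. A stiff hinge: it stays at any angle, takes about 8 N at the handle to raise, 5 N to swing down. It opens only with the bolts drawn, and will not shut while they are thrown
- wheel (a joint): angle of the handwheel, anticlockwise from above the shut lid: 0 at its clockwise stop (bolts thrown), 6.65 rad (a full turn and 21 degrees) at its other stop (bolts drawn). It turns only while the key is turned, takes about 2 N at its grip, and stays where it is left
- lock_core (a joint): angle of the lock cylinder and its key, clockwise from above the shut lid: 0 locked, pi/2 unlocked (stop). Turns with about 0.04 N m and stays where it is left. The key comes out only at 0 (within 0.15 rad), elsewhere it is trapped; and it turns back to 0 only when the wheel is back at 0
- lid_handle (a point): middle of the lid's lifting handle, a round steel bar, 11 mm diameter, 90 mm long along y on two posts on top of the lid, near its front edge. Lid shut: 188 mm in front of the hinge line and 41 mm above it, so 36 mm above the lid's face, 12 mm from its front edge. It moves with the lid
- wheel_axis (a point): point on the handwheel's axis at the height of its grip; lid shut: x = -5, y = +70 mm of the safe. The wheel is a steel ring of 76 mm outside diameter with three spokes, its rim's top 24 mm above the lid's face
- wheel_grip (a point): middle of the wheel's upright black grip, 14 mm diameter, standing on the rim 34 mm from the axis, from 24 mm below this point (the rim's top) to 16 mm above. It spins on its own pin, so it can be held from above and led round in a circle without turning the hand. At wheel = 0 it is on the front (-x of the safe) side of the axis, this point at z = 131 mm of the safe
- keyhole (a point): middle of the top of the round steel keyhole plate (38 mm diameter); lid shut: x = -5, y = -70, z = 88 mm of the safe. The key turns about the upright line through it. Its slot, 21 x 6 mm, runs along the safe's x
- key_bow (a point): centre of the key's flat black head, 28 (x) x 9 (y) x 26 (z) mm; grasp across its 9 mm. Its z points along the key from tip to head. At the start the key stands in the lock, the head's flat sides facing left and right, its underside 12 mm above the keyhole plate
- key_mid (a point): middle of the key's length: steel safe key, 64 mm long, 35 g; 5 mm shank with a 12 mm collar that rests on the keyhole plate, and at the tip two flat bits, 18 mm across (x) and 3 mm thick. This point is 19.5 mm, and the tip 51.5 mm, from the head's centre. It must rise 27 mm to be clear of the lock
- tray: shallow dark wooden tray with a cork floor, fixed on the desk to the right of the safe, outside 130 (x) x 100 (y) x 18 mm, walls 6 mm, floor 6 mm above its underside; origin at the centre of its underside
- drive_1_mid (a point): centre of a slim portable solid-state drive lying flat: 70 (x) x 28 (y) x 11 (z) mm, pale metal with a black plug end at its +x end, 45 g; grasp across its 28 mm. x is along it, z up. Two or three of four like drives are there, on the desk to the left of the safe
- drive_2_mid (a point): centre of a slim portable solid-state drive lying flat: 70 (x) x 28 (y) x 11 (z) mm, pale metal with a black plug end at its +x end, 45 g; grasp across its 28 mm. x is along it, z up. Two or three of four like drives are there, on the desk to the left of the safe
- drive_3_mid (a point): centre of a slim portable solid-state drive lying flat: 70 (x) x 28 (y) x 11 (z) mm, pale metal with a black plug end at its +x end, 45 g; grasp across its 28 mm. x is along it, z up. Two or three of four like drives are there, on the desk to the left of the safe
- drive_4_mid (a point): centre of a slim portable solid-state drive lying flat: 70 (x) x 28 (y) x 11 (z) mm, pale metal with a black plug end at its +x end, 45 g; grasp across its 28 mm. x is along it, z up. Two or three of four like drives are there, on the desk to the left of the safe
- mug: white china mug, 92 mm wide and 95 mm high, standing behind the drives; leave it alone. Origin under its middle
- multimeter: yellow pocket multimeter, 124 x 66 x 36 mm, lying behind the tray; leave it alone. Origin under its middle
There are look-alikes about, which are no part of the job. What is shaped like the part that bears drive_3_mid but blue or pink is not meant.

How it is judged (in metres and radians):
On the way, in this order (a step that is already met when the one before it is completed fails the run):
1. the key has been turned a quarter turn clockwise (over 77 degrees) (value of joint lock_core above 1.35 rad), for 0.1 s.
2. the wheel has been wound a full turn, drawing the bolts (over 6.2 rad) (value of joint wheel above 6.2 rad), for 0.1 s.
3. the lid is open (over 1.2 rad) (value of joint lid above 1.2 rad), for 0.2 s.
4. all the drives lie in the safe (x of drive_1_mid in the frame of safe between -0.09 and 0.09 m and y of drive_1_mid in the frame of safe between -0.13 and 0.13 m and z of drive_1_mid in the frame of safe between 0.005 and 0.036 m and x of drive_2_mid in the frame of safe between -0.09 and 0.09 m and y of drive_2_mid in the frame of safe between -0.13 and 0.13 m and z of drive_2_mid in the frame of safe between 0.005 and 0.036 m and x of drive_3_mid in the frame of safe between -0.09 and 0.09 m and y of drive_3_mid in the frame of safe between -0.13 and 0.13 m and z of drive_3_mid in the frame of safe between 0.005 and 0.036 m and x of drive_4_mid in the frame of safe between -0.09 and 0.09 m and y of drive_4_mid in the frame of safe between -0.13 and 0.13 m and z of drive_4_mid in the frame of safe between 0.005 and 0.036 m), for 0.3 s.
5. the lid is shut again (value of joint lid below 0.03 rad), for 0.2 s.
6. the wheel has been wound back a full turn, throwing the bolts (value of joint wheel below 0.15 rad), for 0.2 s.
7. the key has been turned back (value of joint lock_core below 0.15 rad), for 0.1 s.
At the end, for the whole second after the job is handed in: Every drive that was there lies inside the safe; the lid is shut (within 0.03 rad), the wheel wound back and the lock core turned back to their starts (within 0.15 rad); the key is out of the lock and its middle lies at rest within the tray, less than 28 mm above its underside (all of step 4 and value of joint lid below 0.03 rad and value of joint each of wheel, lock_core below 0.15 rad and x of key_mid in the frame of tray between -0.062 and 0.062 m and y of key_mid in the frame of tray between -0.047 and 0.047 m and z of key_mid in the frame of tray between 0.004 and 0.028 m and linear speed of key below 0.02 m/s); the robot touches nothing.
It fails at once if the mug is knocked over or pushed more than 3 cm (distance of mug from where it was at the start of the episode above 0.03 m or angle between mug's own z axis and vertical above 0.5 rad).
It fails at once if the multimeter is pushed more than 3 cm (distance of multimeter from where it was at the start of the episode above 0.03 m).
Of drive_1, drive_2, drive_3, drive_4 only 2 to 3 are there at a start; the rules pass over those that are not, and their reading is None.
At some moment in a run one of drive_1, drive_2, drive_3, drive_4 may be knocked a few centimetres aside while the robot is not near it.
Once in a run the grip may slacken for a moment while it holds something.
It also fails if it takes over 210 s, if anything falls off the work surface, if the arm or the gripper's body presses on something with over 40 N, if the wrist force passes 120 N, or if a joint passes its speed limit or range.

## Working session

There is one attempt and no reset: what is moved stays moved. The work goes in short steps, Python scripts to look and compute and a shell command to move; the robot and the scene stay as the last step left them, time stands still between calls to the robot, and variables do not carry over. Pictures are saved under pics/ and viewed, at most 14 in all, crops included, and the job is handed in when it is done.

```bash
mkdir -p pics
cat > h.py <<'E'
import numpy as np, cv2
from plant import *
from scipy.spatial.transform import Rotation as R
def snap(c,fn=None):
    m=camera_model(c); im=capture(c)
    if fn: cv2.imwrite('pics/'+fn,im[:,:,::-1])
    return m,im
def ray(m,px):
    f=210/np.tan(np.radians(m['fov_y'])/2)
    d=np.array([(px[0]-m['cx'])/f,-(px[1]-m['cy'])/f,-1.]); P=np.array(m['pose'])
    return P[:3,3],P[:3,:3]@d
def onz(m,px,z):
    o,d=ray(m,px); return o+d*(z-o[2])/d[2]
def proj(m,p):
    f=210/np.tan(np.radians(m['fov_y'])/2);P=np.array(m['pose'])
    q=P[:3,:3].T@(np.array(p)-P[:3,3]); return np.array([m['cx']+f*q[0]/-q[2], m['cy']-f*q[1]/-q[2]])
def tri(obs):
    A=np.zeros((3,3));b=np.zeros(3)
    for m,px in obs:
        o,d=ray(m,px);d=d/np.linalg.norm(d);M=np.eye(3)-np.outer(d,d);A+=M;b+=M@o
    return np.linalg.solve(A,b)
E
python3 - <<'E'
from h import *
np.set_printoptions(precision=1,suppress=True)
print(get_obs())
for c in ['top','side']:
    m,im=snap(c,c+'0.png'); print(c,{k:v for k,v in m.items() if k!='pose'},np.array(m['pose'])[:3])
    for t in ['safe','lid_handle','wheel_axis','wheel_grip','keyhole','key_bow','tray','drive_1_mid','mug','multimeter']:
        print(t,[(np.round(d['location'],1).tolist(),round(d['score'],2)) for d in pinpoint(c,t)][:6])
E
```

```text
{'time': 0.0, 'joint_positions': array([-1.5,  0.3,  1.5,  0. ,  1.3, -0.1]), 'dq': array([0., 0., 0., 0., 0., 0.]), 'tau': array([ -0. , -43.1, -24.4,   0.1,   0.1,  -0. ]), 'tool_pos': array([ 128.7, -508.5,  204.7]), 'tcp_rot': array([-3.1, -0. ,  0.2]), 'contact_force': array([0.4, 0.1, 0.1]), 'moment': array([0., 0., 0.]), 'finger_force': 0.0, 'grip_width': 91.91362516360766}
top {'fov_y': 46.381035855377476, 'cx': 285.75060814393186, 'cy': 202.55103894054318} [[  -0.     1.    -0.1  408.8]
 [  -1.    -0.    -0.     0.5]
 [  -0.     0.1    1.  1604. ]]
safe [([288.1, 211.4], 0.86)]
lid_handle [([285.7, 238.7], 0.89)]
wheel_axis [([266.3, 210.0], 0.71), ([408.7, 206.1], 0.43), ([308.9, 213.9], 0.26)]
wheel_grip [([176.9, 235.6], 0.49)]
keyhole [([309.0, 214.9], 0.86), ([309.7, 215.2], 0.65)]
key_bow [([311.1, 214.1], 0.54)]
tray [([408.1, 207.5], 0.69)]
drive_1_mid [([207.4, 233.3], 0.45)]
mug [([193.5, 159.9], 0.84)]
multimeter []
side {'fov_y': 52.851423721273335, 'cx': 276.8631852490606, 'cy': 217.7206512397385} [[ -1.    0.1  -0.1 374.1]
 [ -0.2  -0.6   0.8 907.4]
 [  0.    0.8   0.6 780.8]]
safe [([283.4, 243.7], 0.84)]
lid_handle [([313.8, 213.5], 0.96)]
wheel_axis [([276.1, 216.9], 0.97)]
wheel_grip [([286.7, 222.2], 0.45), ([285.5, 240.4], 0.44)]
keyhole [([289.6, 201.0], 0.69)]
key_bow [([291.2, 196.2], 0.47), ([179.3, 320.9], 0.31)]
tray []
drive_1_mid [([297.7, 315.8], 0.72)]
mug [([179.6, 318.3], 0.55)]
multimeter [([243.4, 177.0], 0.68)]
```

View pics/top0.png

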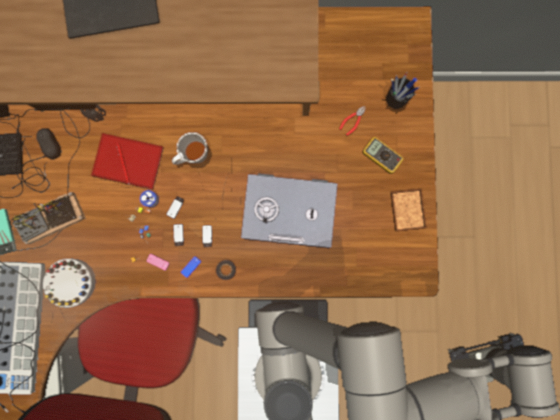

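View pics/side0.png

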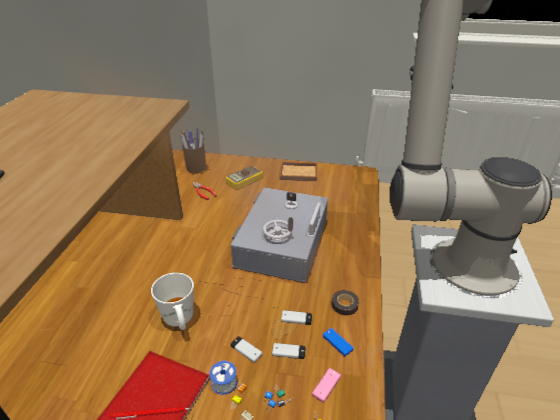

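Three pale drives at top (175,207), (179,234), (207,234) / side (246,349), (289,351), (296,317). The blue one (191,267) and the pink one (158,262) are the look-alikes, excluded by colour. The safe is at (289,210), the tray at (408,210) and the key at (311,214).

Run:
```python
from h import *
np.set_printoptions(precision=1,suppress=True)
T=camera_model('top');S=camera_model('side')
for n,a,b in [('handle',(285.7,238.7),(313.8,213.5)),('axis',(266.3,210),(276.1,216.9)),('keyhole',(309,214.9),(289.6,201)),('bow',(311.1,213.5),(291.2,196.2)),('drvA',(175,207),(246,349)),('drvB',(179,234),(289,351)),('drvC',(207,234),(296,317)),('tray',(408,208),(298,172)),('mug',(193.5,159.9),(179,318))]:
    p=tri([(T,a),(S,b)]);print(n,p,proj(T,p)-a,proj(S,p)-b)
print(onz(T,(288,211),0),onz(T,(383,154),30),onz(T,(318,100),0))
m,im=snap('wrist','w0.png');print(np.array(m['pose'])[:3],m['cx'],m['cy'],m['fov_y'],get_obs()['tool_pos'])
```

```text
handle [434.2   6.3 121.8] [-0.  -0.4] [0.5 0. ]
axis [522.1  64.4 141.3] [-0.2 -1.2] [1.5 0.1]
keyhole [508.2 -65.1 104.1] [-0.1 -0.8] [0.9 0.1]
bow [508.2 -71.3 116.7] [0.  0.3] [-0.3 -0. ]
drvA [538.  368.3   7.3] [0.  0.3] [-0.5 -0.1]
drvB [448.1 354.4   3.9] [0.1 0.9] [-1.3 -0.2]
drvC [446.9 262.4   7.4] [0.1 1.2] [-1.6 -0.2]
tray [ 531.4 -393.6    4.9] [0.1 0.7] [-0.7 -0.1]
mug [702.1 312.4   6.8] [-0.6 -2.1] [3.2 0.3]
[525.5  -1.1   0. ] [ 708.2 -310.4   30. ] [ 897.7 -102.6    0. ]
[[   0.2    0.9    0.3  204.5]
 [  -1.     0.2    0.1 -490.4]
 [   0.    -0.3    1.   384.6]] 279.5466789968181 212.21190341845497 59.20840121831113 [ 128.8 -509.   205.4]
```

```bash
cat >> h.py <<'E'
def plan(*tg,z=None):
    """print tool-axis shift for each successive world target [x,y,z,yaw] (translation, then turn)"""
    o=get_obs();p=np.array(o['tool_pos']);r=R.from_euler('xyz',o['tcp_rot'])
    print('t %.1f'%o['time'],'pose',np.round(p,1),np.round(np.degrees(o['tcp_rot']),2),'F',np.round(o['contact_force'],1),'w %.1f'%o['grip_width'],'ff %.1f'%o['finger_force'])
    for t in tg:
        d=r.inv().apply(np.array(t[:3])-p)/30
        n=max(1,int(np.ceil(max(np.abs(d).max(),np.linalg.norm(d)*30/48)-.02)))
        s='shift %s = %d x %s'%(np.round(d,2),n,np.round(d/n,3).tolist())
        p=np.array(t[:3],float)
        if len(t)>3:
            rt=R.from_euler('xyz',[np.pi,0,t[3]]); v=np.degrees((r.inv()*rt).as_rotvec())/4; r=rt
            k=max(1,int(np.ceil(np.abs(v).max()-.02))); s+='  turn %s = %d x %s'%(np.round(v,2),k,np.round(v/k,3).tolist())
        print(s)
E
python3 -c "
from h import *
plan([480,-15,290,3.05])"
```

```text
t 1.1 pose [ 128.8 -509.   205.4] [179.99  -0.    14.2 ] F [-0.8 -0.2  0.2] w 91.9 ff 0.0
shift [ 15.39 -13.09  -2.82] = 16 x [0.962, -0.818, -0.176]  turn [  0.     0.   -40.14] = 41 x [0.0, 0.0, -0.979]
```

```bash
python3 -m pendant '[0.96,-0.82,-0.18,0,0,0,-1,0.96,-0.82,-0.18,0,0,0,-1,0.96,-0.82,-0.18,0,0,0,-1,0.96,-0.82,-0.18,0,0,0,-1,0.96,-0.82,-0.18,0,0,0,-1,0.96,-0.82,-0.18,0,0,0,-1,0.96,-0.82,-0.18,0,0,0,-1,0.96,-0.82,-0.18,0,0,0,-1,0.96,-0.82,-0.18,0,0,0,-1,0.96,-0.82,-0.18,0,0,0,-1,0.96,-0.82,-0.18,0,0,0,-1,0.96,-0.82,-0.18,0,0,0,-1]' &&
python3 -m pendant '[0.96,-0.82,-0.18,0,0,0,-1,0.96,-0.82,-0.18,0,0,0,-1,0.96,-0.82,-0.18,0,0,0,-1,0.96,-0.82,-0.18,0,0,0,-1,0,0,0,0,0,-1,-1,0,0,0,0,0,-1,-1,0,0,0,0,0,-1,-1,0,0,0,0,0,-1,-1,0,0,0,0,0,-1,-1,0,0,0,0,0,-1,-1,0,0,0,0,0,-1,-1,0,0,0,0,0,-1,-1]' &&
python3 -m pendant '[0,0,0,0,0,-1,-1,0,0,0,0,0,-1,-1,0,0,0,0,0,-1,-1,0,0,0,0,0,-1,-1,0,0,0,0,0,-1,-1,0,0,0,0,0,-1,-1,0,0,0,0,0,-1,-1,0,0,0,0,0,-1,-1,0,0,0,0,0,-1,-1,0,0,0,0,0,-1,-1,0,0,0,0,0,-1,-1,0,0,0,0,0,-1,-1]' &&
python3 -m pendant '[0,0,0,0,0,-1,-1,0,0,0,0,0,-1,-1,0,0,0,0,0,-1,-1,0,0,0,0,0,-1,-1,0,0,0,0,0,-1,-1,0,0,0,0,0,-1,-1,0,0,0,0,0,-1,-1,0,0,0,0,0,-1,-1,0,0,0,0,0,-1,-1,0,0,0,0,0,-1,-1,0,0,0,0,0,-1,-1,0,0,0,0,0,-1,-1]' &&
python3 -m pendant '[0,0,0,0,0,-1,-1,0,0,0,0,0,-1,-1,0,0,0,0,0,-1,-1,0,0,0,0,0,-1,-1,0,0,0,0,0,-1,-1,0,0,0,0,0,-1,-1,0,0,0,0,0,-1,-1,0,0,0,0,0,-1,-1,0,0,0,0,0,0,-1]'
python3 - <<'E'
from h import *
np.set_printoptions(precision=1,suppress=True)
plan([480,-15,290,3.05])
m,im=snap('wrist','w1.png');print(np.array(m['pose'])[:3])
for t in ['safe','lid_handle','wheel_axis','wheel_grip','keyhole','key_bow']:
    print(t,[(np.round(d['location'],1).tolist(),round(d['score'],2)) for d in pinpoint('wrist',t)][:4])
for n,p in [('axis',(520,65,131)),('bow',(508,-71,113)),('handle',(434,6,119))]: print(n,proj(m,p))
E
```

```text
time: 2.35
tool_pos: [392.1, -136.6, 270.7]
tcp_rot: [3.141, -0.0, 0.248]
contact_force: [0.7, -0.6, 0.2]
grip_width: 91.8
finger_force: 0.0
time: 3.55
tool_pos: [479.0, -14.4, 291.8]
tcp_rot: [3.141, -0.0, 0.809]
contact_force: [0.2, 0.5, 0.3]
grip_width: 92.2
finger_force: 0.0
time: 4.75
tool_pos: [479.0, -14.4, 291.8]
tcp_rot: [3.142, 0.0, 1.647]
contact_force: [0.4, -0.9, 0.2]
grip_width: 92.0
finger_force: 0.0
time: 5.95
tool_pos: [478.9, -14.4, 291.8]
tcp_rot: [-3.142, 0.0, 2.485]
contact_force: [0.2, -0.9, -0.7]
grip_width: 91.6
finger_force: 0.0
time: 6.85
tool_pos: [478.9, -14.4, 291.8]
tcp_rot: [-3.141, 0.0, 3.041]
contact_force: [0.2, 0.1, 0.0]
grip_width: 91.6
finger_force: 0.0
t 6.8 pose [478.9 -14.4 291.8] [-180.     0.   174.2] F [0.2 0.1 0. ] w 91.6 ff 0.0
shift [-0.  -0.   0.1] = 1 x [-0.037, -0.017, 0.061]  turn [-0.   0.  -0.1] = 1 x [-0.001, 0.001, -0.13]
[[  0.1  -1.   -0.3 402. ]
 [  1.    0.1   0.   -7. ]
 [ -0.   -0.3   1.  471. ]]
safe [([288.0, 198.1], 0.75)]
lid_handle [([296.7, 136.4], 0.85), ([500.5, 116.9], 0.58)]
wheel_axis [([367.3, 225.0], 0.57)]
wheel_grip [([366.3, 191.7], 0.61)]
keyhole [([226.6, 214.0], 0.98)]
key_bow [([226.6, 216.8], 0.6)]
axis [366.1 220. ]
bow [227.5 216.1]
handle [297.1 135. ]
```

View pics/w1.png

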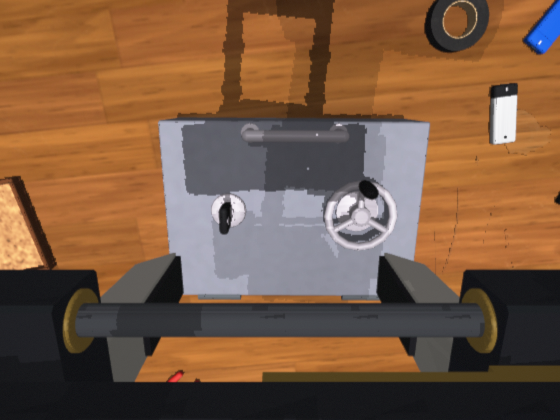

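The wrist view shows the key at (226,216), the keyhole plate at (228,210), the wheel ring centred at (360,215) with its grip at (368,189), the handle at (297,134), and the lid's front corners at (161,122) and (428,122). I'll fit the safe's pose from these.

Run:
```python
from h import *
from scipy.optimize import least_squares
np.set_printoptions(precision=2,suppress=True)
m=camera_model('wrist');T=camera_model('top');S=camera_model('side')
ob=[(m,(-88,0,119),(297,135)),(m,(-5,70,107),(360,215)),(m,(-39,70,131),(367,190)),(m,(-5,-70,88),(227.5,213)),(m,(-5,-70,113),(226.6,216.5)),
(m,(-100,-140,83),(161,122)),(m,(-100,140,83),(428,122)),(m,(100,-140,83),(174,297)),(m,(100,140,83),(414,298)),
(T,(-88,0,119),(285.7,238.7)),(T,(-5,70,131),(266.3,210)),(T,(-5,-70,88),(309,214.9)),(S,(-88,0,119),(313.8,213.5)),(S,(-5,70,131),(276.1,216.9)),(S,(-5,-70,88),(289.6,201))]
def pos(q,p): c,s=np.cos(q[2]),np.sin(q[2]); return np.array([q[0]+c*p[0]-s*p[1],q[1]+s*p[0]+c*p[1],p[2]])
f=lambda q:np.ravel([(proj(c,pos(q,p))-u)*(1 if c is m else .3) for c,p,u in ob])
r=least_squares(f,[520,0,-.08],loss='soft_l1',x_scale=[10,10,.1]);q=r.x;print(q,np.degrees(q[2]));print(f(q).reshape(-1,2))
for n,p in dict(handle=(-88,0,119),axis=(-5,70,131),grip=(-39,70,131),key=(-5,-70,113),origin=(0,0,0)).items(): print(n,pos(q,p))
plan([*pos(q,(-5,-70,150))[:3],np.pi+q[2]],[*pos(q,(-5,-70,98))])
```

```text
[522.82  -4.28  -0.1 ] -5.630761068708919
[[-1.65  1.52]
 [ 1.97  1.97]
 [ 2.58  0.24]
 [ 1.31 -0.94]
 [-1.04  2.64]
 [-4.06 -0.23]
 [ 3.29 -1.14]
 [-0.26 -0.57]
 [-2.28 -2.18]
 [ 0.18 -0.23]
 [-0.14 -0.55]
 [ 0.72 -0.41]
 [ 0.03  0.13]
 [ 0.11  1.09]
 [ 0.07  0.9 ]]
handle [435.24   4.35 119.  ]
axis [524.71  65.87 131.  ]
grip [490.87  69.2  131.  ]
key [510.97 -73.46 113.  ]
origin [522.82  -4.28   0.  ]
t 7.2 pose [479.  -14.4 291.8] [-179.99    0.    174.16] F [ 0.1 -0.9  0.4] w 91.8 ff 0.0
shift [-1.26 -1.85  4.73] = 5 x [-0.252, -0.37, 0.945]  turn [-0.    0.   -0.05] = 1 x [-0.002, 0.001, -0.052]
shift [ 0.   -0.    1.73] = 2 x [0.0, -0.0, 0.867]
```

```bash
python3 -m pendant '[-0.25,-0.37,0.8,0,0,0,-1,-0.25,-0.37,0.8,0,0,0,-1,-0.25,-0.37,0.8,0,0,0,-1,-0.25,-0.37,0.8,0,0,0,-1,-0.25,-0.37,0.8,0,0,0,-1,0,0,0,0,0,0,-1]'
python3 - <<'E'
from h import *
np.set_printoptions(precision=1,suppress=True)
m,im=snap('wrist','w2.png')
for t in ['keyhole','key_bow','key_mid']:
    print(t,[(np.round(d['location'],1).tolist(),round(d['score'],2)) for d in pinpoint('wrist',t)][:4])
print([ (p,proj(m,p)) for p in [(511,-73.5,126),(511,-73.5,113),(511,-73.5,88)]])
plan([511,-73.5,99])
E
```

```text
time: 7.8
tool_pos: [509.3, -74.0, 168.8]
tcp_rot: [3.141, -0.006, 3.039]
contact_force: [0.5, 0.8, 0.5]
grip_width: 91.6
finger_force: 0.0
keyhole [([279.3, 212.9], 0.8)]
key_bow [([278.8, 219.7], 0.59)]
key_mid [([281.6, 212.9], 0.98), ([277.4, 211.7], 0.34)]
[((511, -73.5, 126), array([281.3, 230.8])), ((511, -73.5, 113), array([281.2, 224.4])), ((511, -73.5, 88), array([281.1, 213.7]))]
t 8.0 pose [511.2 -73.1 173.2] [-180.     0.1  174.2] F [-0.3  0.1 -0.1] w 91.5 ff 0.0
shift [ 0.  -0.   2.5] = 3 x [0.003, -0.005, 0.825]
```

View pics/w2.png

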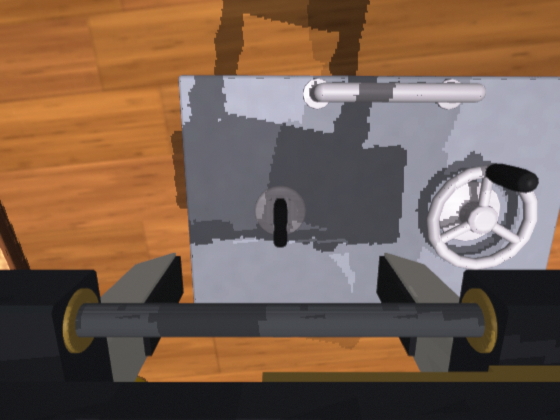

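The key bow is at (280,222), within about 2 px of my estimate. Descending to grip it.

```bash
python3 -m pendant '[0,0,0.82,0,0,0,-0.6,0,0,0.82,0,0,0,-0.2,0,0,0.82,0,0,0,0,0,0,0,0,0,0,0.3,0,0,0,0,0,0,0.6,0,0,0,0,0,0,1,0,0,0,0,0,0,1,0,0,0,0,0,0,1,0,0,0,0,0,0,1,0,0,0,0,0,0,1]'
```

```text
time: 9.0
tool_pos: [510.8, -73.5, 98.2]
tcp_rot: [-3.141, 0.0, 3.04]
contact_force: [-0.0, -0.4, 0.2]
grip_width: 16.4
finger_force: 0.0
```

```bash
python3 -m pendant '[0,0,0,0,0,0,1,0,0,0,0,0,0,1,0,0,0,0,0,0,1,0,0,0,0,0,0,1]' && python3 -m pendant '[0,0,0,0,0,1,1,0,0,0,0,0,1,1,0,0,0,0,0,1,1,0,0,0,0,0,1,1,0,0,0,0,0,1,1,0,0,0,0,0,1,1,0,0,0,0,0,1,1,0,0,0,0,0,1,1,0,0,0,0,0,1,1,0,0,0,0,0,1,1,0,0,0,0,0,1,1,0,0,0,0,0,1,1]'
```

```text
time: 9.4
tool_pos: [510.7, -73.5, 98.1]
tcp_rot: [-3.141, 0.0, 3.04]
contact_force: [-0.1, -1.3, 1.3]
grip_width: 8.5
finger_force: 30.0
time: 10.6
tool_pos: [510.6, -73.9, 98.0]
tcp_rot: [-3.141, 0.001, 2.2]
contact_force: [-0.5, -2.3, 0.9]
grip_width: 8.6
finger_force: 30.1
```

```bash
python3 -m pendant '[0,0,0,0,0,1,1,0,0,0,0,0,1,1,0,0,0,0,0,1,1,0,0,0,0,0,1,1,0,0,0,0,0,1,1,0,0,0,0,0,1,1,0,0,0,0,0,1,1,0,0,0,0,0,1,1,0,0,0,0,0,1,1,0,0,0,0,0,0.8,1,0,0,0,0,0,0.5,1,0,0,0,0,0,0,1]'; python3 -c "
from h import *
print(get_obs()['moment'])"
```

```text
time: 11.8
tool_pos: [510.3, -73.8, 98.0]
tcp_rot: [-3.141, 0.001, 1.483]
contact_force: [-1.4, -1.5, 1.3]
grip_width: 8.8
finger_force: 30.0
[-0.49645342  0.25671307  0.03638972]
```

```bash
python3 -m pendant '[0,0,0,0,0,0.6,1,0,0,0,0,0,0,1]'; python3 -c "
from h import *
print(get_obs()['moment'])"
```

```text
time: 12.0
tool_pos: [510.3, -73.7, 98.0]
tcp_rot: [-3.141, 0.001, 1.442]
contact_force: [-2.8, -2.9, 2.0]
grip_width: 8.4
finger_force: 30.0
[-0.64631236  0.42131745  0.04866313]
```

```bash
python3 -m pendant '[0,0,0,0,0,-0.6,0.3,0,0,0,0,0,0,0.3,0,0,0,0,0,0,0.3,0,0,0,0,0,0,0.3,0,0,-0.75,0,0,0,0.3,0,0,-0.75,0,0,0,0.3,0,0,-0.75,0,0,0,0.3,0,0,0,0,0,0,0.3]'; python3 -c "
from h import *
plan([490.9,69.2,166],[490.9,69.2,119])"
```

```text
time: 12.8
tool_pos: [512.5, -73.8, 168.4]
tcp_rot: [3.136, 0.001, 1.483]
contact_force: [0.3, -0.2, 0.0]
grip_width: 32.3
finger_force: 0.0
t 12.8 pose [512.5 -73.8 168.4] [1.7966e+02 6.0000e-02 8.5000e+01] F [ 0.3 -0.2  0. ] w 32.3 ff 0.0
shift [ 4.68 -1.13  0.07] = 5 x [0.937, -0.227, 0.013]
shift [ 0.   -0.01  1.57] = 2 x [0.001, -0.005, 0.783]
```

```bash
python3 -m pendant '[0.94,-0.22,0,0,0,0,0.3,0.94,-0.22,0,0,0,0,0.3,0.94,-0.22,0,0,0,0,0.3,0.94,-0.22,0,0,0,0,0.3,0.94,-0.22,0,0,0,0,0.3,0,0,0,0,0,0,0.3,0,0,0,0,0,0,0.3]'
python3 - <<'E'
from h import *
np.set_printoptions(precision=1,suppress=True)
m,im=snap('wrist','w3.png')
for t in ['wheel_axis','wheel_grip','keyhole','key_bow']:
    print(t,[(np.round(d['location'],1).tolist(),round(d['score'],2)) for d in pinpoint('wrist',t)][:4])
print([ (p,proj(m,p)) for p in [(490.9,69.2,147),(490.9,69.2,131),(490.9,69.2,107),(524.7,65.9,107)]])
plan([490.9,69.2,119])
E
```

```text
time: 13.5
tool_pos: [489.7, 70.3, 164.8]
tcp_rot: [-3.141, 0.0, 1.485]
contact_force: [1.1, -0.1, -0.9]
grip_width: 32.3
finger_force: 0.0
wheel_axis [([338.2, 241.2], 0.87)]
wheel_grip [([337.3, 239.7], 0.64), ([273.7, 238.0], 0.59)]
keyhole [([314.4, 376.4], 0.84)]
key_bow []
[((490.9, 69.2, 147), array([280.7, 244.1])), ((490.9, 69.2, 131), array([280.6, 234.5])), ((490.9, 69.2, 107), array([280.5, 222.2])), ((524.7, 65.9, 107), array([330.8, 222.7]))]
t 13.8 pose [490.2  69.1 165.3] [-180.     0.    84.9] F [0.3 0.5 1.2] w 32.3 ff 0.0
shift [0.  0.  1.5] = 2 x [0.003, 0.011, 0.772]
```

View pics/w3.png

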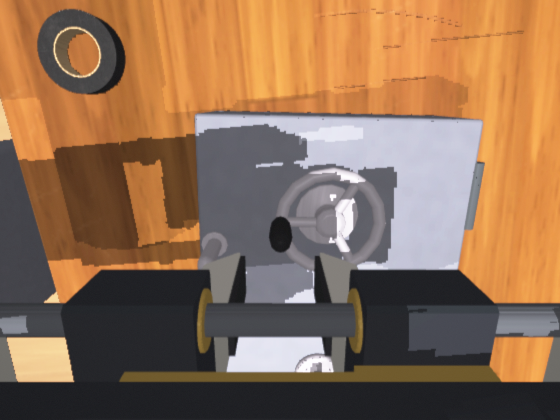

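The grip is at (280,235) and the ring centre at (331,219), about 1–2 mm from predicted. Descending and closing.

```bash
python3 -m pendant '[0.02,0,0.78,0,0,0,0.3,0.02,0,0.78,0,0,0,0.3,0,0,0,0,0,0,0.3,0,0,0,0,0,0,1,0,0,0,0,0,0,1,0,0,0,0,0,0,1,0,0,0,0,0,0,1,0,0,0,0,0,0,1]'
python3 - <<'E'
from h import *
o=get_obs();p=o['tool_pos'];r=R.from_euler('xyz',o['tcp_rot'])
c=np.array([524.7,67.0]);v=p[:2]-c;print(np.linalg.norm(v),p)
a0=np.arctan2(v[1],v[0]);k=0;s=25
P=p.copy()
for i in range(1,17):
    a=a0+np.radians(s*i);q=np.array([*(c+34*np.array([np.cos(a),np.sin(a)])),p[2]])
    print(np.round(r.inv().apply(q-P)/30,2)[:2].tolist(),end=' ');P=q
E
```

```text
time: 14.55
tool_pos: [490.3, 71.1, 119.7]
tcp_rot: [3.141, 0.0, 1.484]
contact_force: [-3.4, -0.6, 6.2]
grip_width: 11.6
finger_force: 30.0
34.64261461695339 [490.3020294   71.10978906 119.66597492]
[-0.48, 0.11] [-0.4, 0.29] [-0.24, 0.43] [-0.04, 0.49] [0.17, 0.46] [0.35, 0.34] [0.46, 0.16] [0.49, -0.05] [0.42, -0.25] [0.28, -0.41] [0.08, -0.48] [-0.13, -0.47] [-0.32, -0.37] [-0.45, -0.2] [-0.49, 0.01] [-0.44, 0.21]
```

```bash
python3 -m pendant '[0,0,0,0,0,0,1]'
python3 - <<'E'
from h import *
m,im=snap('wrist')
cv2.imwrite('pics/w4.png',cv2.resize(im[150:400,150:420,::-1],(648,600)))
E
```

```text
time: 14.65
tool_pos: [490.3, 71.1, 119.7]
tcp_rot: [3.141, 0.0, 1.484]
contact_force: [-2.5, -0.0, 6.6]
grip_width: 11.9
finger_force: 30.0
```

View pics/w4.png

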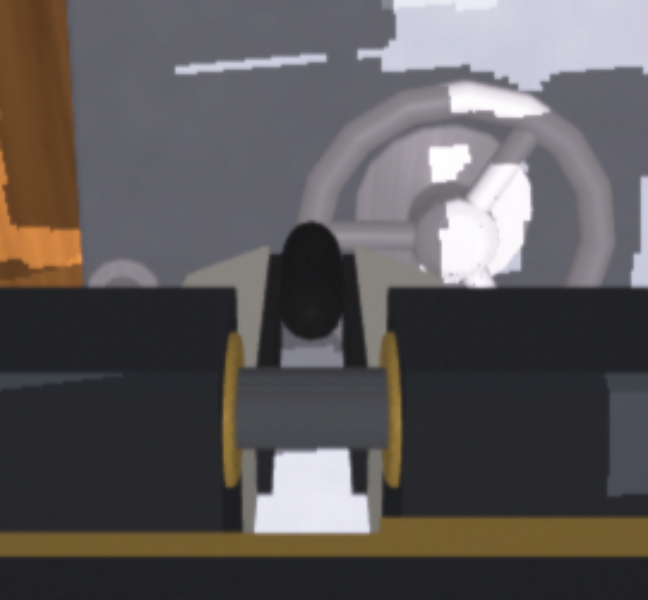

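Run:
```python
from h import *
m=camera_model('wrist')
for dy in (0,6,13):
  print(dy,[((proj(m,(490.3,71.1+dy,z))-[150,150])*2.4).round() for z in (107,120,147)])
print(((proj(m,(524.7,67,107))-[150,150])*2.4).round(),((proj(m,(524.7+38,67,107))-[150,150])*2.4).round(),((proj(m,(524.7,67+38,107))-[150,150])*2.4).round())
plan()
```

```text
0 [array([308., 230.]), array([308., 253.]), array([308., 310.])]
6 [array([306., 206.]), array([306., 227.]), array([305., 281.])]
13 [array([303., 177.]), array([303., 197.]), array([302., 246.])]
[457. 235.] [621. 221.] [450.  75.]
t 14.7 pose [490.3  71.1 119.7] [1.7995e+02 1.0000e-02 8.5010e+01] F [-4.5 -0.5  6.5] w 11.9 ff 30.0
```

The grip is centred between the pads. Winding anticlockwise.

```bash
python3 -m pendant '[-0.48,0.11,0,0,0,0,1,-0.4,0.29,0,0,0,0,1,-0.24,0.43,0,0,0,0,1,-0.04,0.49,0,0,0,0,1,0.17,0.46,0,0,0,0,1,0.35,0.34,0,0,0,0,1]'
python3 - <<'E'
from h import *
o=get_obs();p=o['tool_pos'];r=R.from_euler('xyz',o['tcp_rot'])
c=np.array([524.7,67.0]);v=p[:2]-c;print(np.linalg.norm(v),p)
a0=np.arctan2(v[1],v[0]);print(np.degrees(a0))
P=p.copy()
for i in range(1,11):
    a=a0+np.radians(25*i);q=np.array([*(c+34*np.array([np.cos(a),np.sin(a)])),p[2]])
    print(np.round(r.inv().apply(q-P)/30,2)[:2].tolist(),end=' ');P=q
E
```

```text
time: 15.3
tool_pos: [551.7, 46.5, 119.5]
tcp_rot: [-3.14, -0.0, 1.483]
contact_force: [-8.3, 2.2, 6.8]
grip_width: 11.4
finger_force: 30.0
33.879713699333045 [551.65272437  46.47231992 119.48300997]
-37.29355129434684
[0.46, 0.17] [0.49, -0.05] [0.42, -0.25] [0.28, -0.4] [0.08, -0.48] [-0.13, -0.47] [-0.32, -0.37] [-0.45, -0.21] [-0.49, 0.0] [-0.44, 0.21]
```

```bash
python3 -m pendant '[0.46,0.17,0,0,0,0,1,0.49,-0.05,0,0,0,0,1,0.42,-0.25,0,0,0,0,1,0.28,-0.4,0,0,0,0,1,0.08,-0.48,0,0,0,0,1,-0.13,-0.47,0,0,0,0,1,-0.32,-0.37,0,0,0,0,1,-0.45,-0.21,0,0,0,0,1,-0.49,0,0,0,0,0,1,0,0,0,0,0,0,1]'
python3 - <<'E'
from h import *
o=get_obs();p=o['tool_pos']
v=p[:2]-np.array([524.7,67.0]);print(np.linalg.norm(v),p,np.degrees(np.arctan2(v[1],v[0])))
E
```

```text
time: 16.3
tool_pos: [490.8, 61.3, 119.7]
tcp_rot: [3.141, 0.0, 1.483]
contact_force: [-3.3, -2.0, 6.9]
grip_width: 11.6
finger_force: 30.0
34.421337899674754 [490.7567606   61.28292018 119.67222268] -170.43937217404311
```

```bash
python3 -m pendant '[-0.2,-0.04,0,0,0,0,1,0,0,0,0,0,0,1]' && python3 -m pendant '[0,0,0,0,0,0,0.3,0,0,0,0,0,0,0.3,0,0,0,0,0,0,0.3,0,0,0,0,0,0,0.3,0,0,-0.8,0,0,0,0.3,0,0,-0.8,0,0,0,0.3,0,0,0,0,0,0,0.3]'
python3 -c "
from h import *
plan([435.2,4.4,170],[435.2,4.4,104])"
```

```text
time: 16.5
tool_pos: [490.9, 57.8, 119.6]
tcp_rot: [3.137, -0.004, 1.482]
contact_force: [4.2, 8.7, 2.1]
grip_width: 11.8
finger_force: 30.0
time: 17.2
tool_pos: [491.3, 56.0, 169.4]
tcp_rot: [3.136, -0.0, 1.483]
contact_force: [0.3, 0.7, -0.6]
grip_width: 32.0
finger_force: 0.0
t 17.2 pose [491.3  56.  169.4] [179.68  -0.    84.99] F [ 0.3  0.7 -0.6] w 32.0 ff 0.0
shift [-1.88 -1.71 -0.03] = 2 x [-0.938, -0.856, -0.015]
shift [-0.   -0.01  2.2 ] = 3 x [-0.0, -0.004, 0.733]
```

```bash
python3 -m pendant '[-0.94,-0.86,0,0,0,0,0.2,-0.94,-0.86,0,0,0,0,0.2,0,0,0,0,0,0,0.2,0,0,0.75,0,0,0,0.2,0,0,0.75,0,0,0,0.2,0,0,0.74,0,0,0,0.2,0,0,0,0,0,0,1,0,0,0,0,0,0,1,0,0,0,0,0,0,1,0,0,0,0,0,0,1,0,0,0,0,0,0,1,0,0,0,0,0,0,1]'
python3 - <<'E'
from h import *
plan()
o=get_obs();p=o['tool_pos'];r=R.from_euler('xyz',o['tcp_rot'])
ux=np.array([np.cos(-.0983),np.sin(-.0983)])
P=p.copy();r0=np.hypot(188,41);b=np.arctan2(41,188)
for i in range(1,16):
    a=np.radians(6*i)
    dx=-r0*np.cos(a+b)+188;dz=r0*np.sin(a+b)-41
    q=p+np.array([*(ux*dx),dz]);print(6*i,np.round(r.inv().apply(q-P)/30,2).tolist());P=q
E
```

```text
time: 18.4
tool_pos: [433.8, 4.4, 100.2]
tcp_rot: [3.14, 0.0, 1.483]
contact_force: [0.1, 0.7, 2.8]
grip_width: 6.7
finger_force: 25.6
t 18.4 pose [433.8   4.4 100.2] [1.7989e+02 1.0000e-02 8.4990e+01] F [0.1 0.7 2.8] w 6.7 ff 25.6
6 [-0.0, 0.18, -0.65]
12 [-0.0, 0.25, -0.63]
18 [-0.0, 0.31, -0.6]
24 [-0.0, 0.37, -0.56]
30 [-0.0, 0.43, -0.52]
36 [-0.01, 0.48, -0.47]
42 [-0.01, 0.52, -0.42]
48 [-0.01, 0.57, -0.36]
54 [-0.01, 0.6, -0.3]
60 [-0.01, 0.63, -0.24]
66 [-0.01, 0.65, -0.17]
72 [-0.01, 0.66, -0.1]
78 [-0.01, 0.67, -0.03]
84 [-0.01, 0.67, 0.04]
90 [-0.01, 0.66, 0.11]
```

```bash
python3 -m pendant '[0,0,0,0,0,0,1,0,0,0,0,0,0,1,0,0.09,-0.33,0,0,0,1,0,0.09,-0.32,0,0,0,1,0,0.12,-0.32,0,0,0,1,0,0.13,-0.31,0,0,0,1]'
```

```text
time: 19.0
tool_pos: [446.4, 3.3, 138.9]
tcp_rot: [3.141, 0.0, 1.484]
contact_force: [-0.2, -0.3, -1.1]
grip_width: 0.5
finger_force: 0.0
```

```bash
python3 -m pendant '[0,0,-0.8,0,0,0,0,0,0,-0.8,0,0,0,0,0,-0.4,0,0,0,0,0,0,0,0,0,0,0,0,0]'
python3 - <<'E'
from h import *
plan()
m,im=snap('wrist','w5.png')
for t in ['lid_handle','wheel_axis','wheel_grip','keyhole']:
    print(t,[(np.round(d['location'],1).tolist(),round(d['score'],2)) for d in pinpoint('wrist',t)][:4])
print([proj(m,p) for p in [(435.2,4.4,119),(435.2,4.4,124),(435.2,4.4,83)]])
ms,_=snap('side');print([(np.round(d['location'],1).tolist(),round(d['score'],2)) for d in pinpoint('side','lid_handle')], proj(ms,(435.2,4.4,119)))
E
```

```text
t 19.0 pose [446.4   3.3 138.9] [1.7998e+02 1.0000e-02 8.5000e+01] F [-0.2 -0.3 -1.1] w 0.5 ff 0.0
lid_handle [([259.9, 240.3], 0.79)]
wheel_axis [([426.4, 123.0], 0.64)]
wheel_grip [([355.7, 147.1], 0.66)]
keyhole []
[array([258.86416936, 241.00739005]), array([258.4004486 , 244.22800222]), array([261.67291754, 221.50020072])]
[([311.6, 213.3], 0.84)] [313.91168253 213.95427842]schema error: expected a multiple of 7 numbers
```

View pics/w5.png

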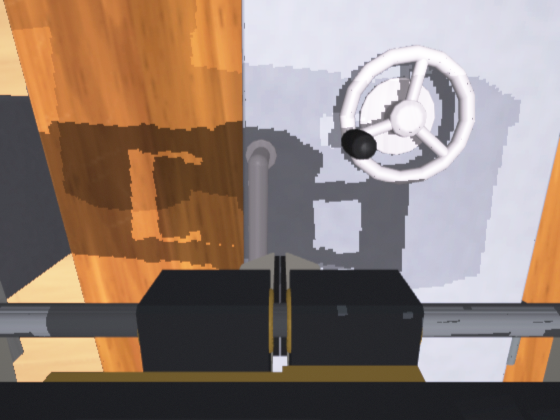

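The bar at column 258 is where I predicted, so the grasp slipped off it. Retrying about 4 mm deeper and checking the width.

```bash
python3 -m pendant '[0,-0.37,0,0,0,0,0.2,0,0,0,0,0,0,0.2,0,0,0,0,0,0,0.2,0,0,0,0,0,0,0.2,0,0,0.73,0,0,0,0.2,0,0,0.73,0,0,0,0.2,0,0,0,0,0,0,0.6,0,0,0,0,0,0,1,0,0,0,0,0,0,1,0,0,0,0,0,0,1,0,0,0,0,0,0,1]' && python3 -m pendant '[0,0,0,0,0,0,1,0,0,0,0,0,0,1,0,0,0,0,0,0,1]'
python3 - <<'E'
from h import *
plan()
m,im=snap('wrist'); cv2.imwrite('pics/w6.png',cv2.resize(im[150:400,150:420,::-1],(648,600)))
E
```

```text
time: 20.45
tool_pos: [433.8, 4.4, 94.8]
tcp_rot: [-3.139, 0.0, 1.484]
contact_force: [-4.8, 0.1, 5.1]
grip_width: 9.6
finger_force: 30.0
time: 20.75
tool_pos: [433.8, 4.4, 94.8]
tcp_rot: [-3.14, 0.0, 1.484]
contact_force: [-4.9, -0.3, 5.0]
grip_width: 9.6
finger_force: 30.0
t 20.8 pose [433.8   4.4  94.8] [-1.7989e+02  1.0000e-02  8.5000e+01] F [-4.9 -0.3  5. ] w 9.6 ff 30.0
```

View pics/w6.png

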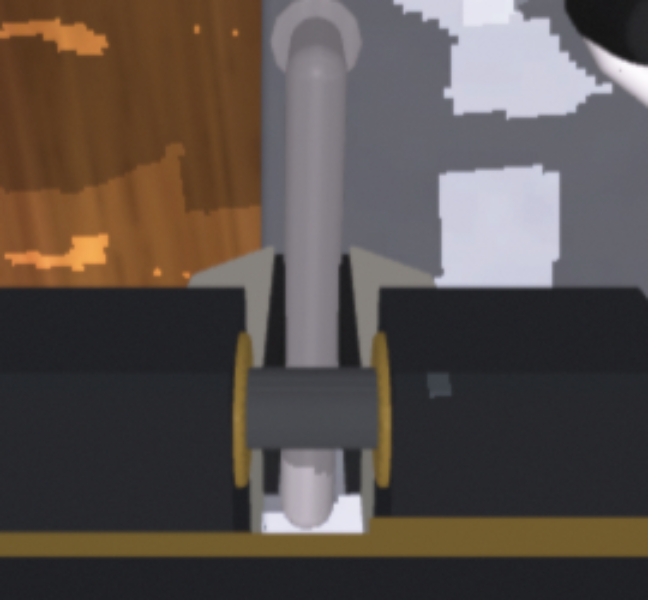

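```bash
python3 -m pendant '[0,0.04,-0.16,0,0,0,1,0,0.04,-0.16,0,0,0,1,0,0.05,-0.16,0,0,0,1,0,0.05,-0.16,0,0,0,1]'
```

```text
time: 21.2
tool_pos: [438.5, 3.9, 113.0]
tcp_rot: [-3.137, 0.0, 1.484]
contact_force: [-5.6, -1.4, -8.8]
grip_width: 10.0
finger_force: 30.0
```

```bash
python3 -m pendant '[0,0.12,-0.32,0,0,0,1,0,0.13,-0.31,0,0,0,1,0,0.15,-0.3,0,0,0,1,0,0.16,-0.3,0,0,0,1,0,0.18,-0.28,0,0,0,1,0,0.19,-0.28,0,0,0,1,0,0.21,-0.26,0,0,0,1,0,0.22,-0.26,0,0,0,1,0,0.24,-0.24,0,0,0,1,0,0.24,-0.23,0,0,0,1,0,0,0,0,0,0,1]'
python3 - <<'E'
from h import *
plan()
o=get_obs();p=o['tool_pos'];r=R.from_euler('xyz',o['tcp_rot'])
u=np.array([np.cos(-.0983),np.sin(-.0983)])
d=(p[:2]-[433.8,4.4])@u;dz=p[2]-94.8
a=np.arctan2(41+dz,188-d);b=np.arctan2(41,188);print('angle',np.degrees(a-b),np.hypot(41+dz,188-d),np.hypot(188,41))
E
```

```text
time: 22.3
tool_pos: [491.8, -1.7, 198.7]
tcp_rot: [-3.134, 0.003, 1.484]
contact_force: [-21.2, -3.8, 17.7]
grip_width: 9.5
finger_force: 30.0
t 22.3 pose [491.8  -1.7 198.7] [-1.7958e+02  1.4000e-01  8.5020e+01] F [-21.2  -3.8  17.7] w 9.5 ff 30.0
angle 35.86931379937514 194.40616420600622 192.41881404893857
```

```bash
python3 -m pendant '[0,-0.075,-0.02,1,0,0,1,0,-0.075,-0.02,1,0,0,1,0,-0.075,-0.02,1,0,0,1,0,-0.075,-0.02,1,0,0,1,0,0,0,0,0,0,1]'
```

```text
time: 22.8
tool_pos: [486.5, -1.1, 200.9]
tcp_rot: [-2.858, 0.002, 1.483]
contact_force: [-7.5, -3.0, 3.0]
grip_width: 9.0
finger_force: 29.7
```

```bash
cat > arc.py <<'E'
from h import *
import sys
def arc(stepdeg,n,depth=24,dr=0):
    plan()
    o=get_obs();p=o['tool_pos'];r=R.from_euler('xyz',o['tcp_rot'])
    u=np.array([np.cos(-.0983),np.sin(-.0983),0]);Z=np.array([0,0,1.])
    H=np.array([433.8,4.4,118.8])+188*u-41*Z
    bar=p-depth*r.as_matrix()[:,2];v=bar-H
    rr=np.hypot(v@u,v[2]);a=np.arctan2(v[2],-(v@u));print('angle',np.degrees(a)-12.3,'r',rr)
    P=bar
    for i in range(1,n+1):
        b=a+np.radians(stepdeg*i);R0=rr+(192.4+dr-rr)*i/n
        q=H-u*R0*np.cos(b)+Z*R0*np.sin(b);q+=(v-(v@u)*u-v[2]*Z)
        print(round(np.degrees(b)-12.3,1),np.round(r.inv().apply(q-P)/30,2).tolist());P=q
arc(float(sys.argv[1]),int(sys.argv[2]),dr=float(sys.argv[3]))
E
python3 arc.py 4 14 1
```

```text
t 22.8 pose [486.5  -1.1 200.9] [-1.6377e+02  1.0000e-01  8.4980e+01] F [-7.5 -3.   3. ] w 9.0 ff 29.7
angle 36.41698863472537 r 194.45050407701137
40.4 [-0.0, 0.26, -0.37]
44.4 [-0.0, 0.28, -0.35]
48.4 [-0.0, 0.31, -0.33]
52.4 [-0.0, 0.33, -0.31]
56.4 [-0.0, 0.35, -0.29]
60.4 [-0.0, 0.37, -0.26]
64.4 [-0.0, 0.39, -0.23]
68.4 [-0.0, 0.4, -0.21]
72.4 [-0.0, 0.41, -0.18]
76.4 [-0.0, 0.43, -0.15]
80.4 [-0.0, 0.43, -0.12]
84.4 [-0.0, 0.44, -0.09]
88.4 [-0.0, 0.45, -0.06]
92.4 [-0.0, 0.45, -0.03]
```

```bash
python3 -m pendant '[0,0.26,-0.37,0,0,0,1,0,0.28,-0.35,0,0,0,1,0,0.31,-0.33,0,0,0,1,0,0.33,-0.31,0,0,0,1,0,0.35,-0.29,0,0,0,1,0,0,0,0,0,0,1]';python3 arc.py 4 9 2
```

```text
time: 23.4
tool_pos: [544.7, -7.1, 238.5]
tcp_rot: [-2.865, 0.004, 1.483]
contact_force: [-7.1, -6.1, 14.4]
grip_width: 6.3
finger_force: 27.4
t 23.4 pose [544.7  -7.1 238.5] [-164.13    0.2    84.95] F [-7.1 -6.1 14.4] w 6.3 ff 27.4
angle 56.862128895388366 r 196.6240381798662
60.9 [-0.0, 0.38, -0.25]
64.9 [-0.0, 0.4, -0.23]
68.9 [-0.0, 0.41, -0.2]
72.9 [-0.0, 0.42, -0.17]
76.9 [-0.0, 0.43, -0.14]
80.9 [-0.0, 0.44, -0.11]
84.9 [-0.0, 0.45, -0.08]
88.9 [-0.0, 0.45, -0.04]
92.9 [-0.0, 0.45, -0.01]
```

The grip is slipping (6.3 mm). The lid holds at any angle, so I'll let go here, get in front of it and push it upright with closed fingers.

```bash
python3 -m pendant '[0,0,0,0,0,0,0.6,0,0,0,0,0,0,0.6,0,0,-0.3,0,0,0,0.5,0,0,-0.6,0,0,0,0.5,0,0,-0.8,0,0,0,0.6,0,0,-0.8,0,0,0,1,0,0,0,-1,0,0,1,0,0,0,-1,0,0,1,0,0,0,-1,0,0,1,0,0,0,-1,0,0,1,0,0,0,0,0,0,1]'
python3 - <<'E'
from h import *
m,_=snap('side','s1.png');print([(np.round(d['location'],1).tolist(),round(d['score'],2)) for d in pinpoint('side','lid_handle')])
u=np.array([np.cos(-.0983),np.sin(-.0983),0]);Z=np.array([0,0,1.]);H=np.array([433.8,4.4,118.8])+188*u-41*Z
for a in (40,50,56,60,65): b=np.radians(a+12.3);print(a,proj(m,H-u*192.4*np.cos(b)+Z*192.4*np.sin(b)))
plan([440,3,330],[440,3,225])
E
```

```text
time: 24.5
tool_pos: [564.3, -6.6, 309.1]
tcp_rot: [3.138, -0.0, 1.484]
contact_force: [0.4, -0.3, 0.2]
grip_width: 0.4
finger_force: 0.0
[([269.2, 163.6], 0.88)]
40 [289.48563018 173.99964513]
50 [278.73571238 166.17618293]
56 [271.72217646 162.23637371]
60 [266.87355416 159.96269972]
65 [260.67400386 157.54400956]
t 24.6 pose [565.   -6.9 308.1] [179.98  -0.    85.01] F [ 0.2  0.1 -0.6] w 0.2 ff 0.0
shift [-0.03 -4.18 -0.73] = 5 x [-0.007, -0.836, -0.146]
shift [-0.  -0.   3.5] = 4 x [-0.0, -0.0, 0.875]
```

View pics/s1.png

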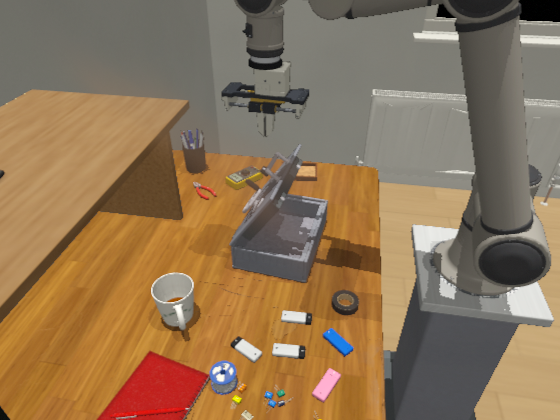

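The lid stands at about 57° with the handle at (269,163). All three drives are undisturbed at (296,317), (289,351) and (246,349).

```bash
python3 -m pendant '[0,-0.84,0,0,0,0,1,0,-0.84,0,0,0,0,1,0,-0.84,0,0,0,0,1,0,-0.84,0,0,0,0,1,0,-0.82,0,0,0,0,1,0,0,0.78,0,0,0,1,0,0,0.78,0,0,0,1,0,0,0.78,0,0,0,1,0,0,0.78,0,0,0,1]' && python3 -m pendant '[0,0.7,0,0,0,0,1,0,0.5,0,0,0,0,1,0,0.4,-0.04,0,0,0,1,0,0.4,-0.07,0,0,0,1,0,0.4,-0.08,0,0,0,1,0,0.4,-0.08,0,0,0,1,0,0.4,-0.08,0,0,0,1,0,0.4,-0.08,0,0,0,1,0,0.4,-0.08,0,0,0,1]'
```

```text
time: 25.5
tool_pos: [440.8, 3.8, 212.7]
tcp_rot: [-3.141, -0.0, 1.483]
contact_force: [0.4, 0.2, 0.1]
grip_width: 0.0
finger_force: 0.0
time: 26.4
tool_pos: [561.6, -8.0, 243.1]
tcp_rot: [3.127, 0.004, 1.484]
contact_force: [-26.7, -2.5, 77.3]
grip_width: 0.1
finger_force: 36.4
```

```bash
python3 -m pendant '[0,0,-0.5,0,0,0,1,0,0,-0.4,0,0,0,1,0,0,0,0,0,0,1]'
python3 - <<'E'
from h import *
plan()
m,_=snap('side');print([(np.round(d['location'],1).tolist(),round(d['score'],2)) for d in pinpoint('side','lid_handle')])
u=np.array([np.cos(-.0983),np.sin(-.0983),0]);Z=np.array([0,0,1.]);H=np.array([433.8,4.4,118.8])+188*u-41*Z
for a in (60,65,70,75,80,85,90,95): b=np.radians(a+12.3);print(a,proj(m,H-u*192.4*np.cos(b)+Z*192.4*np.sin(b)).round(1))
E
```

```text
time: 26.7
tool_pos: [560.6, -6.7, 256.8]
tcp_rot: [3.14, 0.0, 1.483]
contact_force: [0.1, 0.0, -0.1]
grip_width: 0.4
finger_force: 0.0
t 26.7 pose [560.6  -6.7 256.8] [179.91   0.    85.  ] F [ 0.1  0.  -0.1] w 0.4 ff 0.0
[([244.5, 153.9], 0.91)]
60 [266.9 160. ]
65 [260.7 157.5]
70 [254.4 155.6]
75 [248.1 154.2]
80 [241.8 153.3]
85 [235.6 152.9]
90 [229.5 153.1]
95 [223.7 153.7]
```

```bash
python3 -m pendant '[0,0.3,-0.05,0,0,0,1,0,0.3,-0.05,0,0,0,1,0,0.3,-0.05,0,0,0,1,0,0.3,0,0,0,0,1,0,0,0,0,0,0,1]'
python3 - <<'E'
from h import *
plan()
m,_=snap('side');print([(np.round(d['location'],1).tolist(),round(d['score'],2)) for d in pinpoint('side','lid_handle')])
E
```

```text
time: 27.3
tool_pos: [596.4, -9.9, 259.3]
tcp_rot: [-3.141, 0.0, 1.483]
contact_force: [-0.3, 0.3, -0.7]
grip_width: 0.3
finger_force: 0.0
t 27.3 pose [596.4  -9.9 259.3] [-179.95    0.     84.99] F [-0.3  0.3 -0.7] w 0.3 ff 0.0
[([245.9, 152.0], 0.9), ([227.4, 178.7], 0.21)]
```

Run:
```python
from h import *
m,im=snap('side'); cv2.imwrite('pics/s2.png',cv2.resize(im[80:280,170:370,::-1],(600,600)))
```

```text
(no output)
```

View pics/s2.png

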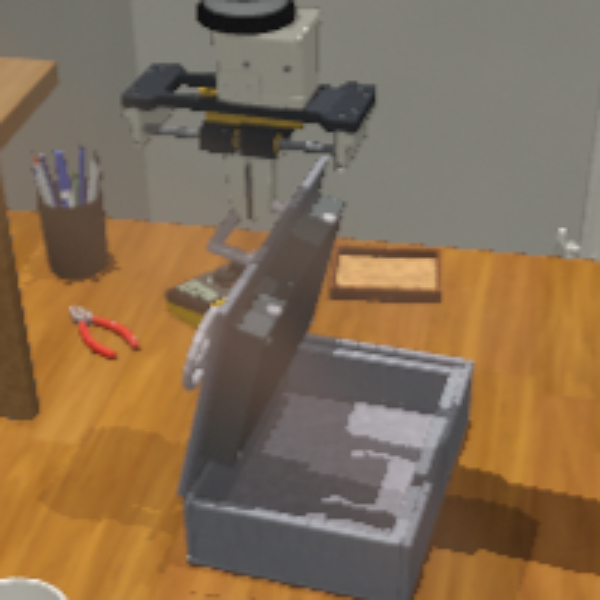

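Run:
```python
from h import *
m=camera_model('side')
u=np.array([np.cos(-.0983),np.sin(-.0983),0]);w=np.array([-u[1],u[0],0]);Z=np.array([0,0,1.]);H=np.array([433.8,4.4,118.8])+188*u-41*Z
c=lambda p:((proj(m,p)-[170,80])*3).round()
for a in (57,65,70,75,80,85,90):
    b=np.radians(a);L=-u*np.cos(b)+Z*np.sin(b);N=u*np.sin(b)+Z*np.cos(b)
    print(a,[c(H+200*L+s*5*N+w*y) for y,s in ((-140,1),(-140,-.6),(140,1),(140,-.6))],'bar ends',[c(H+188*L+41*N+w*y) for y in(-45,45)])
print('tip',c((596,-10,259)))
```

```text
57 [array([383., 187.]), array([390., 192.]), array([296., 351.]), array([304., 358.])] bar ends [array([316., 220.]), array([286., 271.])]
65 [array([357., 171.]), array([365., 175.]), array([264., 332.]), array([273., 337.])] bar ends [array([288., 208.]), array([255., 259.])]
70 [array([340., 163.]), array([348., 166.]), array([243., 322.]), array([252., 326.])] bar ends [array([269., 203.]), array([236., 253.])]
75 [array([323., 155.]), array([331., 159.]), array([221., 313.]), array([231., 317.])] bar ends [array([251., 199.]), array([216., 248.])]
80 [array([305., 150.]), array([313., 152.]), array([199., 306.]), array([209., 309.])] bar ends [array([233., 196.]), array([197., 245.])]
85 [array([287., 146.]), array([295., 148.]), array([178., 300.]), array([188., 303.])] bar ends [array([215., 195.]), array([178., 244.])]
90 [array([269., 143.]), array([277., 144.]), array([156., 297.]), array([166., 298.])] bar ends [array([197., 196.]), array([159., 244.])]
tip [252. 238.]
```

The lid is at about 76° (the far corner sits at crop (325,160)), and the tip is between the lid edge and the bar. Pushing the bar a bit further back opens the lid more.

```bash
python3 -m pendant '[0,0.1,0.15,0,0,0,1,0,0.2,0.1,0,0,0,1,0,0.2,0,0,0,0,1,0,0.2,0,0,0,0,1,0,0.2,0,0,0,0,1,0,0,0,0,0,0,1]'
python3 - <<'E'
from h import *
m,_=snap('side');print([(np.round(d['location'],1).tolist(),round(d['score'],2)) for d in pinpoint('side','lid_handle')])
E
```

```text
time: 28.05
tool_pos: [622.6, -12.2, 252.5]
tcp_rot: [-3.141, 0.0, 1.483]
contact_force: [-2.2, -0.1, 0.1]
grip_width: 0.1
finger_force: 0.7
[([238.4, 151.1], 0.97), ([291.7, 346.1], 0.72)]
```

```bash
python3 -m pendant '[0,0.2,0,0,0,0,1,0,0.2,0,0,0,0,1,0,0,0,0,0,0,1,0,-0.1,-0.5,0,0,0,1,0,0,-0.8,0,0,0,0.6,0,-0.6,-0.8,0,0,0,0,0,-0.9,-0.2,0,0,0,-1,0,0,0,0,0,0,-1]'
python3 - <<'E'
from h import *
np.set_printoptions(precision=1,suppress=True)
plan([500,262,300])
m,_=snap('side');print([(np.round(d['location'],1).tolist(),round(d['score'],2)) for d in pinpoint('side','lid_handle')])
T,_=snap('top')
for c in('top','side'):print(c,[(np.round(d['location'],1).tolist(),round(d['score'],2)) for d in pinpoint(c,'drive_1_mid')],[(np.round(d['location'],1).tolist(),round(d['score'],2)) for d in regions_of(c,'drive_1_mid')])
E
```

```text
time: 28.95
tool_pos: [585.7, -8.7, 324.2]
tcp_rot: [3.137, 0.0, 1.484]
contact_force: [0.5, -0.1, 0.2]
grip_width: 28.0
finger_force: 0.0
t 28.9 pose [585.7  -8.7 324.2] [179.7   0.   85. ] F [ 0.5 -0.1  0.2] w 28.0 ff 0.0
shift [ 8.7 -3.6  0.8] = 9 x [0.971, -0.404, 0.088]
[([236.8, 151.8], 0.94)]
top [([209.5, 234.1], 0.57)] [([206.7, 232.6], 0.67)]
side [([296.0, 318.0], 0.78), ([282.6, 240.2], 0.18)] [([296.3, 318.4], 0.85)]
```

```bash
python3 -m pendant '[1,-0.35,0.1,0,0,0,-1,1,-0.35,0.1,0,0,0,-1,1,-0.35,0.1,0,0,0,-1,1,-0.35,0.2,0,0,0,-1,1,-0.35,0.2,0,0,0,-1,1,-0.35,0.2,0,0,0,-1,1,-0.35,0.2,0,0,0,-1,1,-0.35,0.2,0,0,0,-1,1,-0.35,0.3,0,0,0,-1,1,-0.35,0.3,0,0,0,-1,0,0,0,0,0,0,-1]'
cat >> h.py <<'E'
def drives(c='wrist',zt=8,save=None):
    """pale bodies + black plug: returns list of (x,y,yaw,len,wid) at height zt"""
    m,im=snap(c,save);hsv=cv2.cvtColor(im,cv2.COLOR_RGB2HSV)
    mask=((hsv[...,1]<60)&(hsv[...,2]>150)).astype(np.uint8)
    mask=cv2.morphologyEx(mask,cv2.MORPH_OPEN,np.ones((3,3)))
    n,l,s,_=cv2.connectedComponentsWithStats(mask);out=[]
    for i in range(1,n):
        if not 300<s[i,4]<9000: continue
        ys,xs=np.where(l==i);w=np.array([onz(m,(x,y),zt)[:2] for x,y in zip(xs,ys)],np.float32)
        (cx,cy),(a,b),ang=cv2.minAreaRect(w)
        if a<b: a,b,ang=b,a,ang+90
        if not(35<a<85 and 18<b<42): continue
        t=np.radians(ang);d=np.array([np.cos(t),np.sin(t)])
        # plug end: darker beyond the pale body
        dk=[np.mean([im[int(np.clip(round(q[1]),0,419)),int(np.clip(round(q[0]),0,559))].astype(float).sum() for q in [proj(m,(cx+k*d[0]*(a/2+r),cy+k*d[1]*(a/2+r),zt)) for r in(3,6,9)]]) for k in(1,-1)]
        if dk[1]<dk[0]: t+=np.pi;d=-d
        mid=np.array([cx,cy])+d*(35-a/2)
        out.append((mid.round(1),round(float((np.degrees(t)+180)%360-180),1),round(a,1),round(b,1),np.round(proj(m,(*mid,zt)),0),np.round(dk)))
    return m,out
E
python3 - <<'E'
from h import *
np.set_printoptions(precision=1,suppress=True)
plan()
m,o=drives(save='w7.png')
for x in o: print(*x)
print([(np.round(d['location'],1).tolist(),round(d['score'],2),onz(m,d['location'],8)) for d in pinpoint('wrist','drive_1_mid')])
E
```

```text
time: 30.4
tool_pos: [506.3, 302.3, 262.5]
tcp_rot: [-3.138, 0.0, 1.488]
contact_force: [-0.2, -0.2, -0.5]
grip_width: 91.6
finger_force: 0.0
t 30.4 pose [506.3 302.3 262.5] [-179.8    0.    85.2] F [-0.2 -0.2 -0.5] w 91.6 ff 0.0
[361.6 422.8] 64.5 65.7 23.3 [139.  72.] [408. 409.]
[528.1 373.1] 152.2 56.7 28.2 [294. 106.] [381. 539.]
[461.2 356.7] 3.2 56.1 26.7 [236. 125.] [226. 509.]
[([229.0, 209.0], 0.71, array([440.6, 258.5,   8. ]))]
```

View pics/w7.png

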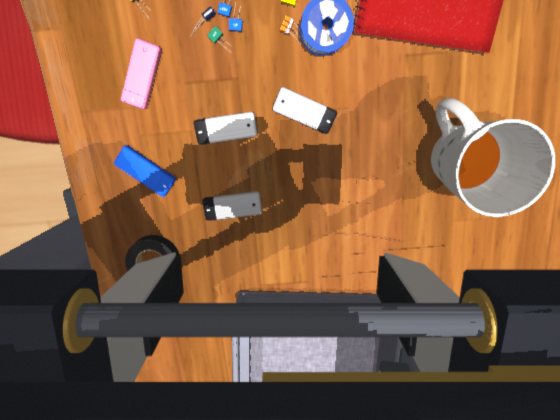

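Seen from the wrist there are three pale drives with black plugs: C ends (205,208)–(261,204), B ends (196,132)–(257,124), A ends (276,98)–(334,124). The blue one (145,170) and pink one (140,73) are not meant.

Run:
```python
from h import *
np.set_printoptions(precision=1,suppress=True)
m=camera_model('wrist')
for n,a,b in (('C',(205,208),(261,204)),('B',(196,132),(257,124)),('A',(334,124),(276,98))):
    p,q=onz(m,a,8)[:2],onz(m,b,8)[:2];d=p-q;print(n,(p+q)/2,np.linalg.norm(d),'plug yaw',np.degrees(np.arctan2(d[1],d[0])))
plan([440.6,260.5,150])
```

```text
C [447.8 258.7] 68.87047959754553 plug yaw 179.33853453178094
B [451.7 351.9] 71.11357725435195 plug yaw -177.62773101060594
A [543.3 362.9] 72.29089409021246 plug yaw -28.103417913771736
t 30.5 pose [507.9 299.5 264. ] [-179.9    0.1   85.1] F [0.3 0.7 0.2] w 91.7 ff 0.0
shift [-1.5 -2.1  3.8] = 4 x [-0.371, -0.53, 0.95]
```

```bash
python3 -m pendant '[-0.38,-0.47,0.95,0,0,-1,-1,0,0,0,0,0,-1,-1,0,0,0,0,0,-1,-1,0,0,0,0,0,-1,-1,0,0,0,0,0,-1,-1,0,0,0,0,0,-1,-1,0,0,0,0,0,-1,-1,0,0,0,0,0,-1,-1,0,0,0,0,0,-1,-1,0,0,0,0,0,-1,-1,0,0,0,0,0,-1,-1,0,0,0,0,0,-1,-1]' && python3 -m pendant '[0,0,0,0,0,-1,-1,0,0,0,0,0,-1,-1,0,0,0,0,0,-1,-1,0,0,0,0,0,-1,-1,0,0,0,0,0,-1,-1,0,0,0,0,0,-1,-1,0,0,0,0,0,-1,-1,0,0,0,0,0,-1,-1,0,0,0,0,0,-1,-1,0,0,0,0,0,-1,-1,0,0,0,0,0,-1,-1,0,0,0,0,0,-0.6,-1]'
python3 -c "
from h import *
plan([447.8,258.7,120])"
```

```text
time: 31.7
tool_pos: [493.8, 287.7, 236.6]
tcp_rot: [3.141, 0.001, 2.322]
contact_force: [1.1, 0.3, 0.4]
grip_width: 91.5
finger_force: 0.0
time: 32.9
tool_pos: [493.8, 287.7, 236.6]
tcp_rot: [-3.141, 0.001, 3.132]
contact_force: [0.3, -0.2, 0.2]
grip_width: 91.8
finger_force: 0.0
t 32.9 pose [493.8 287.7 236.6] [-1.7999e+02  5.0000e-02  1.7944e+02] F [ 0.3 -0.2  0.2] w 91.8 ff 0.0
shift [ 1.53 -0.98  3.88] = 4 x [0.382, -0.245, 0.971]
```

```bash
python3 -m pendant '[0.38,-0.245,0.97,0,0,0,-1,0.38,-0.245,0.97,0,0,0,-1,0.38,-0.245,0.97,0,0,0,-1,0.38,-0.245,0.97,0,0,0,-1,0,0,0,0,0,0,-1,0,0,0,0,0,0,-1]'
cat >> h.py <<'E'
def near(x,y,save=None,zt=11):
    """refine drive pose in wrist view near (x,y): warm-floor-free pixels (pale, shadowed pale, black plug)"""
    m,im=snap('wrist',save)
    W=120;g=np.array([[proj(m,(x+W/2-i*.5,y+W/2-j*.5,zt)) for j in range(2*W)] for i in range(2*W)],np.float32)
    v=cv2.remap(im,g[...,0],g[...,1],cv2.INTER_LINEAR);hsv=cv2.cvtColor(v,cv2.COLOR_RGB2HSV)
    mask=((hsv[...,1]<70)).astype(np.uint8);mask=cv2.morphologyEx(mask,cv2.MORPH_OPEN,np.ones((7,7)))
    if save: cv2.imwrite('pics/n_'+save,v[:,:,::-1])
    n,l,s,c=cv2.connectedComponentsWithStats(mask);r=[]
    for k in range(1,n):
        if s[k,4]<2000: continue
        pts=np.argwhere(l==k).astype(np.float32);(a,b),(e,f),t=cv2.minAreaRect(pts)
        if e<f:e,f,t=f,e,t+90
        r.append((round(x+W/2-a*.5,1),round(y+W/2-b*.5,1),'yaw',round((t+90)%180-90,1),'size',round(e/2,1),round(f/2,1)))
    return r
E
python3 - <<'E'
from h import *
plan()
for r in near(447.8,258.7,'d1.png'): print(r)
m=camera_model('wrist');print([onz(m,d['location'],6) for d in pinpoint('wrist','drive_1_mid')])
E
```

```text
time: 33.5
tool_pos: [448.3, 259.7, 120.8]
tcp_rot: [3.141, 0.001, 3.13]
contact_force: [-0.3, 0.5, 0.4]
grip_width: 92.1
finger_force: 0.0
t 33.5 pose [448.3 259.7 120.8] [1.7998e+02 7.0000e-02 1.7932e+02] F [-0.3  0.5  0.4] w 92.1 ff 0.0
(443.1, 261.9, 'yaw', 2.2, 'size', 69.8, 27.9)
[array([444.36445841, 258.95467606,   6.        ])]
```

View pics/d1.png

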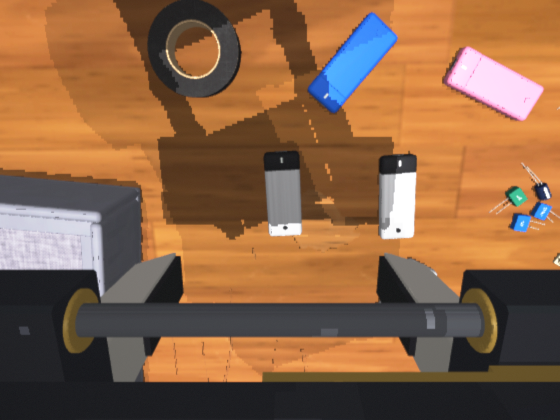

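The drive is at crop (283,193), and its measured 69.8 x 27.9 mm matches. Grasping.

```bash
python3 -m pendant '[0.17,0.04,0.8,0,0,-0.6,-0.6,0,0,0.9,0,0,0,-0.3,0,0,0.9,0,0,0,-0.3,0,0,0.9,0,0,0,-0.3,0,0,0.4,0,0,0,-0.3,0,0,0,0,0,0,-0.2,0,0,0,0,0,0,1,0,0,0,0,0,0,1,0,0,0,0,0,0,1,0,0,0,0,0,0,1,0,0,0,0,0,0,1]'
python3 - <<'E'
from h import *
u=np.array([np.cos(-.0983),np.sin(-.0983),0]);w=np.array([-u[1],u[0],0]);O=np.array([522.8,-4.3,0])
for y in (72,0,-72): print(O-25*u+y*w)
t=O-25*u+72*w
p=get_obs()['tool_pos']
plan([p[0],p[1],140],[t[0],t[1],140,np.pi-.0983],[t[0],t[1],24])
E
```

```text
time: 34.7
tool_pos: [442.1, 261.4, 3.3]
tcp_rot: [3.141, 0.001, -3.11]
contact_force: [0.4, -0.1, 0.3]
grip_width: 19.6
finger_force: 0.0
[504.98689606  69.80596014   0.        ]
[497.92068889  -1.84645585   0.        ]
[490.85448173 -73.49887183   0.        ]
t 34.7 pose [442.1 261.4   3.3] [ 1.7999e+02  4.0000e-02 -1.7820e+02] F [ 0.4 -0.1  0.3] w 19.6 ff 0.0
shift [-0.    0.   -4.56] = 5 x [-0.001, 0.0, -0.912]
shift [-1.9  -6.45  0.  ] = 7 x [-0.271, -0.921, 0.0]  turn [0.   0.01 1.86] = 2 x [0.002, 0.005, 0.929]
shift [ 0.   -0.    3.87] = 4 x [0.0, -0.0, 0.967]
```

```bash
python3 -m pendant '[0,0,0,0,0,0,1,0,0,0,0,0,0,1]'
python3 - <<'E'
from h import *
m,im=snap('wrist','d2.png')
E
```

```text
time: 34.9
tool_pos: [441.9, 261.3, 2.9]
tcp_rot: [-3.142, 0.0, -3.11]
contact_force: [-0.8, -0.2, -0.5]
grip_width: 3.5
finger_force: 0.0
```

View pics/d2.png

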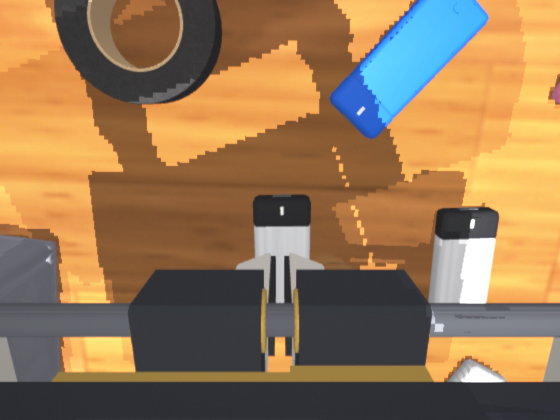

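Run:
```python
from h import *
m=camera_model('wrist')
for z in (0,3,11,20): print(z,proj(m,(442,261.3,z)),proj(m,(442-9.5,261.3,z)))
print([proj(m,(x,261.3,11)) for x in (408,478)])
plan()
o=get_obs();print(o['joint_positions'])
```

```text
0 [280.71256968 253.15915396] [281.30375328 236.40307893]
3 [280.72534534 255.41549937] [281.32560372 238.4397274 ]
11 [280.76134231 261.77302857] [281.38721923 244.1828221 ]
20 [280.80555384 269.5813538 ] [281.46299507 251.24578022]
[array([283.09099092, 196.29849394]), array([278.54782347, 323.98374791])]
t 35.0 pose [441.9 261.2   2.8] [-179.99   -0.   -178.2 ] F [-0.2  0.1 -0.7] w 1.7 ff 0.0
[ 3.84611871e-01  5.77887328e-01  1.79294650e+00 -1.56047407e-04
  7.70848149e-01 -1.21746249e+00]
```

Reported TCP is 3 mm above the desk, yet the shut fingers lie over the 11 mm drive without contact. The tips project at roughly z≈20, so they evidently sit higher than the reported TCP. That also explains the slipping handle grasp. I'll open and feel downward.

```bash
python3 -m pendant '[0,0,0,0,0,0,0,0,0,0,0,0,0,0,0,0,0,0,0,0,0,0,0,0,0,0,0,0,0,0,0.15,0,0,0,0,0,0,0.15,0,0,0,0,0,0,0,0,0,0,0]' && python3 -m pendant '[0,0,0.1,0,0,0,0,0,0,0,0,0,0,0]'
```

```text
time: 35.65
tool_pos: [441.3, 261.0, -7.0]
tcp_rot: [-3.141, -0.002, -3.11]
contact_force: [0.0, 0.7, 0.5]
grip_width: 45.5
finger_force: 0.0
time: 35.85
tool_pos: [441.7, 261.2, -9.6]
tcp_rot: [-3.141, -0.001, -3.11]
contact_force: [0.3, -0.4, -0.5]
grip_width: 45.8
finger_force: 0.0
```

```bash
python3 -m pendant '[0,0,0.1,0,0,0,0,0,0,0,0,0,0,0]'; python3 -m pendant '[0,0,0.08,0,0,0,0,0,0,0,0,0,0,0]'
```

```text
time: 36.05
tool_pos: [441.7, 261.2, -12.5]
tcp_rot: [-3.141, -0.0, -3.11]
contact_force: [-0.3, -0.1, -0.4]
grip_width: 45.6
finger_force: 0.0
time: 36.25
tool_pos: [441.7, 261.2, -14.8]
tcp_rot: [-3.141, -0.0, -3.11]
contact_force: [0.2, 0.7, 0.1]
grip_width: 45.9
finger_force: 0.0
```

```bash
python3 -m pendant '[0,0,0.06,0,0,0,0,0,0,0,0,0,0,0]'
```

```text
time: 36.45
tool_pos: [441.8, 261.2, -16.5]
tcp_rot: [-3.141, -0.0, -3.11]
contact_force: [-0.2, 0.4, -0.3]
grip_width: 45.9
finger_force: 0.0
```

```bash
python3 -m pendant '[0,0,0,0,0,0,1,0,0,0,0,0,0,1,0,0,0,0,0,0,1,0,0,0,0,0,0,1,0,0,0,0,0,0,1]'
```

```text
time: 36.95
tool_pos: [441.9, 261.3, -16.3]
tcp_rot: [-3.142, 0.0, -3.11]
contact_force: [0.2, 0.3, 0.9]
grip_width: 27.4
finger_force: 30.0
```

Gripped at 27.4 mm. The usable tips are about 17 mm above the reported TCP, and I'll allow for that from now on.

```bash
python3 -m pendant '[0,0,-0.94,0,0,0,1,0,0,-0.94,0,0,0,1,0,0,-0.94,0,0,0,1,0,0,-0.94,0,0,0,1,0,0,-0.94,0,0,0,1,-0.27,-0.92,0,0,0,0.93,1,-0.27,-0.92,0,0,0,0.93,1,-0.24,-0.93,0,0,0,0,1]' && python3 -m pendant '[-0.22,-0.94,0,0,0,0,1,-0.19,-0.94,0,0,0,0,1,-0.19,-0.94,0,0,0,0,1,-0.19,-0.94,0,0,0,0,1,0,0,0,0,0,0,1]'; python3 -c "
from h import *
plan([505,69.8,125,np.pi-.0983],[505,69.8,16],[505,69.8,8])"
```

```text
time: 37.75
tool_pos: [462.7, 176.8, 124.9]
tcp_rot: [3.142, 0.001, 3.042]
contact_force: [0.2, 0.2, -0.8]
grip_width: 27.6
finger_force: 30.0
time: 38.25
tool_pos: [475.2, 60.3, 124.6]
tcp_rot: [-3.141, 0.0, 3.04]
contact_force: [-0.3, -0.3, -0.8]
grip_width: 27.4
finger_force: 30.0
t 38.2 pose [475.2  60.3 124.6] [-1.7995e+02  1.0000e-02  1.7417e+02] F [-0.3 -0.3 -0.8] w 27.4 ff 30.0
shift [-0.96  0.41 -0.01] = 1 x [-0.957, 0.414, -0.013]  turn [-0.01  0.   -0.05] = 1 x [-0.013, 0.002, -0.049]
shift [ 0.   -0.    3.63] = 4 x [0.0, -0.0, 0.908]
shift [ 0.   -0.    0.27] = 1 x [0.0, -0.0, 0.267]
```

```bash
python3 -m pendant '[-0.95,0.41,0,0,0,0,1,0,0,0.9,0,0,0,1,0,0,0.9,0,0,0,1,0,0,0.9,0,0,0,1,0,0,0.7,0,0,0,1,0,0,0.2,0,0,0,1,0,0,0,0,0,0,1]'; python3 -m pendant '[0,0,0.15,0,0,0,1,0,0,0,0,0,0,1]'
```

```text
time: 38.95
tool_pos: [503.9, 72.9, 16.1]
tcp_rot: [-3.141, -0.002, 3.044]
contact_force: [0.4, -0.5, 0.2]
grip_width: 27.4
finger_force: 30.0
time: 39.15
tool_pos: [505.0, 72.6, 12.7]
tcp_rot: [3.142, 0.001, 3.043]
contact_force: [-0.2, 0.2, 0.1]
grip_width: 27.2
finger_force: 30.0
```

```bash
python3 -m pendant '[0,0,0.12,0,0,0,1,0,0,0,0,0,0,1]'; python3 -m pendant '[0,0,0.12,0,0,0,1,0,0,0,0,0,0,1]'
```

```text
time: 39.35
tool_pos: [504.6, 72.4, 8.7]
tcp_rot: [-3.142, 0.0, 3.043]
contact_force: [-1.0, 0.5, 0.3]
grip_width: 27.3
finger_force: 30.0
time: 39.55
tool_pos: [504.3, 72.4, 4.6]
tcp_rot: [-3.141, -0.0, 3.043]
contact_force: [1.4, -0.2, -0.5]
grip_width: 27.2
finger_force: 30.0
```

```bash
python3 -m pendant '[0,0,0.12,0,0,0,1,0,0,0,0,0,0,0.1,0,0,0,0,0,0,0.1,0,0,0,0,0,0,0.1,0,0,0,0,0,0,0.1,0,0,-0.5,0,0,0,0.1,0,0,-0.9,0,0,0,-0.2,0,0,-0.9,0,0,0,-0.4,0,0,-0.9,0,0,0,-0.6,0,0,-0.9,0,0,0,-1,0,0,0,0,0,0,-1]'
python3 - <<'E'
from h import *
np.set_printoptions(precision=1,suppress=True)
plan([451.7,351.9,126,np.pi+.05])
m,_=snap('wrist','p1.png');print([(onz(m,d['location'],21),d['location'],d['score']) for d in pinpoint('wrist','drive_1_mid')])
S,_=snap('side');print([(onz(S,d['location'],6),d['location'],d['score']) for d in pinpoint('side','drive_1_mid')])
E
```

```text
time: 40.65
tool_pos: [506.8, 72.5, 127.9]
tcp_rot: [3.141, 0.007, 3.043]
contact_force: [0.9, 0.2, -1.1]
grip_width: 76.6
finger_force: 0.0
t 40.6 pose [506.8  72.5 127.9] [180.    0.4 174.4] F [ 0.9  0.2 -1.1] w 76.6 ff 0.0
shift [2.7 9.1 0.1] = 10 x [0.274, 0.909, 0.005]  turn [ 0.   0.1 -2.1] = 3 x [0.0, 0.035, -0.708]
[(array([505.9,  71.6,  21. ]), [279.0, 199.8], 0.76)]
[(array([ 690.2, -392.5,    6. ]), [253.9, 167.8], 0.57), (array([498.5,  57.7,   6. ]), [286.4, 256.3], 0.39)]
```

View pics/p1.png

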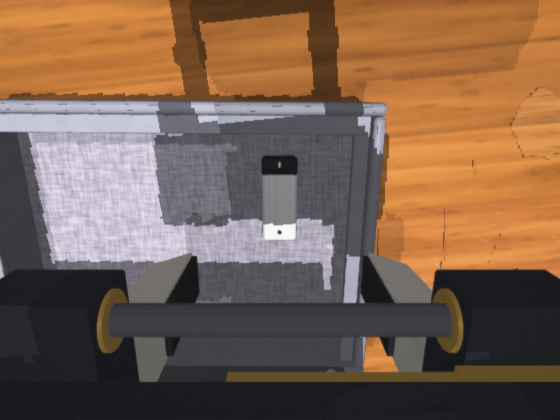

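Drive C lies flat inside at (280,198). That was my last allowed picture, so from here I rely on numeric measurements. Next is drive B.

```bash
python3 -m pendant '[0.27,0.91,0,0,0,0,-1,0.27,0.91,0,0,0,0,-1,0.27,0.91,0,0,0,0,-1,0.27,0.91,0,0,0,0,-1,0.27,0.91,0,0,0,0,-1,0.27,0.91,0,0,0,0,-1,0.27,0.91,0,0,0,0,-1,0.27,0.91,0,0,0,0,-1,0.27,0.91,0,0,0,0,-1,0.27,0.91,0,0,0,0,-1,0,0,0,0,0,-1,-1,0,0,0,0,0,-1,-1]'
python3 - <<'E'
from h import *
np.set_printoptions(precision=1,suppress=True)
get_obs();plan()
for r in near(451.7,351.9): print(r)
m=camera_model('wrist');print([(onz(m,d['location'],6),d['score']) for d in pinpoint('wrist','drive_1_mid')])
E
```

```text
time: 42.05
tool_pos: [449.5, 352.6, 122.5]
tcp_rot: [-3.14, -0.003, -3.096]
contact_force: [0.0, -0.2, -0.1]
grip_width: 91.8
finger_force: 0.0
t 42.0 pose [449.5 352.6 122.5] [-179.9   -0.2 -177.4] F [ 0.  -0.2 -0.1] w 91.8 ff 0.0
(447.0, 355.1, 'yaw', 3.2, 'size', 69.9, 27.9)
[]
```

```bash
python3 -m pendant '[0.09,0.07,0.9,0,0,-0.15,-0.3,0,0,0.9,0,0,0,-0.3,0,0,0.9,0,0,0,-0.3,0,0,0.9,0,0,0,-0.3,0,0,0.6,0,0,0,-0.3,0,0,0.2,0,0,0,-0.2,0,0,0.1,0,0,0,-0.1,0,0,0,0,0,0,-0.1]' && python3 -m pendant '[0,0,0,0,0,0,1,0,0,0,0,0,0,1,0,0,0,0,0,0,1,0,0,0,0,0,0,1,0,0,0,0,0,0,1,0,0,0,0,0,0,1]'; python3 -c "
from h import *
p=get_obs()['tool_pos']
plan([p[0],p[1],125,np.pi-.0983],[490.9,-73.5,125],[490.9,-73.5,2])"
```

```text
time: 42.95
tool_pos: [448.2, 354.1, -10.5]
tcp_rot: [-3.142, 0.0, -3.091]
contact_force: [0.1, 0.5, -0.3]
grip_width: 50.9
finger_force: 0.0
time: 43.55
tool_pos: [448.5, 354.3, -10.0]
tcp_rot: [3.141, 0.001, -3.09]
contact_force: [-0.1, -0.6, 5.8]
grip_width: 7.0
finger_force: 2.8
t 43.5 pose [448.5 354.3 -10. ] [ 1.7997e+02  8.0000e-02 -1.7704e+02] F [-0.1 -0.6  5.8] w 7.0 ff 2.8
shift [-0.01  0.   -4.5 ] = 5 x [-0.001, 0.0, -0.9]  turn [0.01 0.02 2.15] = 3 x [0.003, 0.006, 0.716]
shift [ -2.81 -14.05  -0.  ] = 15 x [-0.187, -0.937, -0.0]
shift [ 0.  -0.   4.1] = 5 x [0.0, -0.0, 0.82]
```

```bash
python3 -m pendant '[0,0,-0.1,0,0,0,-0.2,0,0,0,0,0,0,-0.2,0,0,0,0,0,0,-0.2,0,0,0,0,0,0,-0.2,0,0,0,0,0,0,-0.2,0,0,0.15,0,0,0,-0.2,0,0,0.15,0,0,0,-0.2,0,0,0,0,0,0,-0.2]' && python3 -m pendant '[0,0,0,0,0,0,1,0,0,0,0,0,0,1,0,0,0,0,0,0,1,0,0,0,0,0,0,1,0,0,0,0,0,0,1,0,0,0,0,0,0,1]'
```

```text
time: 44.35
tool_pos: [447.4, 353.7, -17.6]
tcp_rot: [-3.141, -0.001, -3.09]
contact_force: [-0.8, 0.7, 0.1]
grip_width: 55.1
finger_force: 0.0
time: 44.95
tool_pos: [448.0, 354.2, -16.6]
tcp_rot: [3.142, 0.0, -3.09]
contact_force: [-0.0, 1.0, 0.8]
grip_width: 27.2
finger_force: 30.0
```

Gripped at 27.2 mm. Carrying it to the right side of the safe.

```bash
python3 -m pendant '[0,0,-0.94,0,0,0,1,0,0,-0.94,0,0,0,1,0,0,-0.94,0,0,0,1,0,0,-0.94,0,0,0,1,0,0,-0.94,0,0,0,1,0,0,0,0,0,0.72,1,0,0,0,0,0,0.72,1,0,0,0,0,0,0.71,1,-0.19,-0.94,0,0,0,0,1,-0.19,-0.94,0,0,0,0,1,-0.19,-0.94,0,0,0,0,1,-0.19,-0.94,0,0,0,0,1]' && python3 -m pendant '[-0.19,-0.94,0,0,0,0,1,-0.19,-0.94,0,0,0,0,1,-0.19,-0.94,0,0,0,0,1,-0.19,-0.94,0,0,0,0,1,-0.19,-0.94,0,0,0,0,1,-0.19,-0.94,0,0,0,0,1,-0.19,-0.94,0,0,0,0,1,-0.19,-0.94,0,0,0,0,1,-0.19,-0.94,0,0,0,0,1,-0.19,-0.94,0,0,0,0,1,-0.19,-0.94,0,0,0,0,1,0,0,0,0,0,0,1]'; python3 -c "
from h import *
plan([490.9,-73.5,125,np.pi-.0983],[490.9,-73.5,2])"
```

```text
time: 46.15
tool_pos: [459.3, 238.5, 124.3]
tcp_rot: [-3.141, -0.0, 3.044]
contact_force: [0.4, 0.3, -0.3]
grip_width: 27.5
finger_force: 30.0
time: 47.35
tool_pos: [491.8, -78.2, 124.4]
tcp_rot: [-3.14, 0.001, 3.04]
contact_force: [-0.8, -0.3, -0.6]
grip_width: 27.5
finger_force: 30.0
t 47.4 pose [491.8 -78.2 124.4] [-1.7994e+02  4.0000e-02  1.7418e+02] F [-0.8 -0.3 -0.6] w 27.5 ff 30.0
shift [ 0.05  0.15 -0.02] = 1 x [0.046, 0.153, -0.022]  turn [-0.02  0.01 -0.05] = 1 x [-0.016, 0.011, -0.048]
shift [ 0.  -0.   4.1] = 5 x [0.0, -0.0, 0.82]
```

```bash
python3 -m pendant '[0.05,0.15,0.8,0,0,0,1,0,0,0.9,0,0,0,1,0,0,0.9,0,0,0,1,0,0,0.7,0,0,0,1,0,0,0.4,0,0,0,1,0,0,0.3,0,0,0,1,0,0,0,0,0,0,1]' && python3 -m pendant '[0,0,0.06,0,0,0,1,0,0,0,0,0,0,0.1,0,0,0,0,0,0,0.1,0,0,0,0,0,0,0.1,0,0,0,0,0,0,0.1,0,0,-0.5,0,0,0,0.1,0,0,-0.9,0,0,0,-0.2,0,0,-0.9,0,0,0,-0.4,0,0,-0.9,0,0,0,-0.6,0,0,-0.9,0,0,0,-1,0,0,0,0,0,0,-1]'
python3 - <<'E'
from h import *
np.set_printoptions(precision=1,suppress=True)
plan([543.3,362.9,126])
for t in near(491,-73.5,zt=21): print(t)
m=camera_model('wrist');print([(onz(m,d['location'],21),d['location'],d['score']) for d in pinpoint('wrist','drive_1_mid')])
E
```

```text
time: 48.05
tool_pos: [490.0, -70.3, 3.7]
tcp_rot: [3.141, -0.001, 3.043]
contact_force: [-0.1, -0.2, -0.2]
grip_width: 27.4
finger_force: 30.0
time: 49.15
tool_pos: [492.6, -71.3, 129.1]
tcp_rot: [-3.14, 0.007, 3.043]
contact_force: [-0.5, -0.3, 0.9]
grip_width: 76.8
finger_force: 0.0
t 49.1 pose [492.6 -71.3 129.1] [-179.9    0.4  174.4] F [-0.5 -0.3  0.9] w 76.8 ff 0.0
shift [-0.3 14.6  0.1] = 15 x [-0.017, 0.971, 0.006]
(491.2, -73.2, 'yaw', -90.0, 'size', 119.5, 119.5)
[(array([502.2,  67.3,  21. ]), [454.5, 198.1], 0.67)]
```

```bash
python3 -m pendant '[0,0.96,0,0,0,0,-1,0,0.96,0,0,0,0,-1,0,0.96,0,0,0,0,-1,0,0.96,0,0,0,0,-1,0,0.96,0,0,0,0,-1,0,0.96,0,0,0,0,-1,0,0.96,0,0,0,0,-1,0,0.96,0,0,0,0,-1,0,0.96,0,0,0,0,-1,0,0.96,0,0,0,0,-1,0,0.96,0,0,0,0,-1,0,0.96,0,0,0,0,-1]' && python3 -m pendant '[-0.1,0.9,0,0,0,0.9,-1,0,0.9,0,0,0,0.9,-1,0,0.8,0,0,0,0.9,-1,0,0,0,0,0,0.9,-1,0,0,0,0,0,1,-1,0,0,0,0,0,1,-1,0,0,0,0,0,0,-1]'
python3 - <<'E'
from h import *
np.set_printoptions(precision=1,suppress=True)
plan([543.3,362.9,126,np.radians(152)])
for r in near(540,363): print(r)
m=camera_model('wrist');print([(onz(m,d['location'],6),d['score']) for d in pinpoint('wrist','drive_1_mid')])
E
```

```text
time: 50.45
tool_pos: [523.5, 274.1, 123.6]
tcp_rot: [-3.14, -0.003, 3.043]
contact_force: [0.7, 0.1, -0.3]
grip_width: 91.5
finger_force: 0.0
time: 51.15
tool_pos: [538.9, 349.6, 123.5]
tcp_rot: [-3.139, -0.002, 2.652]
contact_force: [-0.6, 0.7, -0.7]
grip_width: 91.5
finger_force: 0.0
t 51.1 pose [538.9 349.6 123.5] [-179.8   -0.1  151.9] F [-0.6  0.7 -0.7] w 91.5 ff 0.0
shift [ 0.1  0.5 -0.1] = 1 x [0.078, 0.462, -0.084]  turn [-0. -0. -0.] = 1 x [-0.039, -0.026, -0.019]
(538.4, 367.5, 'yaw', -27.6, 'size', 68.9, 28.0)
[]
```

```bash
python3 -m pendant '[0.28,0.5,0.5,0,0,-0.1,-0.2,0,0,0.9,0,0,0,-0.2,0,0,0.9,0,0,0,-0.2,0,0,0.9,0,0,0,-0.2,0,0,0.8,0,0,0,-0.2,0,0,0.4,0,0,0,-0.2,0,0,0.26,0,0,0,-0.2,0,0,0,0,0,0,-0.2,0,0,0,0,0,0,-0.2]'
```

```text
time: 52.15
tool_pos: [540.0, 367.4, -13.3]
tcp_rot: [3.14, 0.001, 2.659]
contact_force: [0.8, 0.5, -0.0]
grip_width: 55.2
finger_force: 0.0
```

```bash
python3 -m pendant '[0,0,0.13,0,0,0,-0.2,0,0,0,0,0,0,-0.2,0,0,0,0,0,0,1,0,0,0,0,0,0,1,0,0,0,0,0,0,1,0,0,0,0,0,0,1,0,0,0,0,0,0,1,0,0,0,0,0,0,1]'; python3 -c "
from h import *
p=get_obs()['tool_pos']
plan([p[0],p[1],125,np.pi-.0983],[p[0]-10,200,125],[497.9,-1.8,125],[497.9,-1.8,3])"
```

```text
time: 52.95
tool_pos: [539.4, 367.1, -18.1]
tcp_rot: [3.142, 0.0, 2.659]
contact_force: [0.9, -0.4, 0.8]
grip_width: 27.7
finger_force: 30.0
t 53.0 pose [539.4 367.1 -18.1] [1.8000e+02 1.0000e-02 1.5236e+02] F [ 0.9 -0.4  0.8] w 27.7 ff 30.0
shift [-0.    0.   -4.77] = 5 x [-0.0, 0.0, -0.954]  turn [ 0.   0.  -5.5] = 6 x [0.0, 0.0, -0.917]
shift [-0.21 -5.58 -0.  ] = 6 x [-0.036, -0.929, -0.0]
shift [ 0.38 -6.8  -0.  ] = 7 x [0.055, -0.971, -0.0]
shift [ 0.   -0.    4.07] = 5 x [0.0, -0.0, 0.813]
```

```bash
python3 -m pendant '[0,0,-0.95,0,0,0,1,0,0,-0.95,0,0,0,1,0,0,-0.95,0,0,0,1,0,0,-0.95,0,0,0,1,0,0,-0.95,0,0,0,1,0,0,0,0,0,-0.92,1,0,0,0,0,0,-0.92,1,0,0,0,0,0,-0.92,1,0,0,0,0,0,-0.92,1,0,0,0,0,0,-0.92,1,0,0,0,0,0,-0.92,1]' && python3 -m pendant '[0.1,-0.93,0,0,0,0,1,0.1,-0.93,0,0,0,0,1,0.1,-0.93,0,0,0,0,1,0,-0.93,0,0,0,0,1,0,-0.93,0,0,0,0,1,0,-0.93,0,0,0,0,1,0,-0.93,0,0,0,0,1,0,-0.93,0,0,0,0,1,0,-0.93,0,0,0,0,1,0,-0.93,0,0,0,0,1,0,-0.93,0,0,0,0,1,0,-0.93,0,0,0,0,1]' ; python3 -c "
from h import *
plan([497.9,-1.8,125,np.pi-.0983],[497.9,-1.8,3])"
```

```text
time: 54.05
tool_pos: [539.1, 367.0, 124.1]
tcp_rot: [-3.141, -0.0, 3.047]
contact_force: [-0.2, -0.6, -1.5]
grip_width: 27.0
finger_force: 30.0
time: 55.25
tool_pos: [497.6, 33.7, 124.4]
tcp_rot: [-3.141, 0.0, 3.045]
contact_force: [-0.6, -0.3, -0.4]
grip_width: 27.4
finger_force: 30.0
t 55.2 pose [497.6  33.7 124.4] [-1.7999e+02  1.0000e-02  1.7444e+02] F [-0.6 -0.3 -0.4] w 27.4 ff 30.0
shift [-0.12 -1.18 -0.02] = 2 x [-0.062, -0.588, -0.01]  turn [-0.    0.    0.02] = 1 x [-0.002, 0.002, 0.018]
shift [ 0.   -0.    4.07] = 5 x [0.0, -0.0, 0.813]
```

```bash
python3 -m pendant '[-0.05,-0.5,0,0,0,0,1,-0.05,-0.54,0,0,0,0,1,0,0,0.8,0,0,0,1,0,0,0.9,0,0,0,1,0,0,0.9,0,0,0,1,0,0,0.8,0,0,0,1,0,0,0.4,0,0,0,1,0,0,0.24,0,0,0,1,0,0,0,0,0,0,1]' && python3 -m pendant '[0,0,0.06,0,0,0,1,0,0,0,0,0,0,0.1,0,0,0,0,0,0,0.1,0,0,0,0,0,0,0.1,0,0,0,0,0,0,0.1,0,0,-0.5,0,0,0,0.1,0,0,-0.9,0,0,0,0,0,0,-0.9,0,0,0,0,0,0,-0.9,0,0,0,0,0,0,-0.9,0,0,0,0,0,0,-0.9,0,0,0,0,0,0,0,0,0,0,0]'
python3 - <<'E'
from h import *
np.set_printoptions(precision=1,suppress=True)
plan()
m,im=snap('wrist')
q=[-.0983];u=np.array([np.cos(-.0983),np.sin(-.0983),0]);w=np.array([-u[1],u[0],0]);O=np.array([522.8,-4.3,0])
for k in (pinpoint,regions_of):
  for d in k('wrist','drive_1_mid'):
    p=onz(m,d['location'],21);print(k.__name__,((p-O)@u).round(1),((p-O)@w).round(1),np.round(d['location']),round(d['score'],2))
# black plug blobs in the safe, rectified (safe frame, z=21)
g=np.array([[proj(m,O+(90-i*.5)*u+(125-j*.5)*w+[0,0,21]) for j in range(500)] for i in range(360)],np.float32)
v=cv2.remap(im,g[...,0],g[...,1],cv2.INTER_LINEAR);b=(v.max(2)<45).astype(np.uint8)
b=cv2.morphologyEx(b,cv2.MORPH_OPEN,np.ones((9,9)));n,l,s,c=cv2.connectedComponentsWithStats(b)
for i in range(1,n): print('dark x %.0f y %.0f w(y) %.0f h(x) %.0f'%(90-c[i][1]*.5,125-c[i][0]*.5,s[i,2]/2,s[i,3]/2))
for c2 in('top','side'):
  mm,_=snap(c2)
  for k in (search_frame,regions_of):
   for d in k(c2,'drive_1_mid'): print(c2,onz(mm,d['location'],15),np.round(d['location']),round(d['score'],2))
E
```

```text
time: 56.15
tool_pos: [497.8, 3.4, 2.8]
tcp_rot: [-3.142, -0.001, 3.045]
contact_force: [0.7, -0.0, -0.9]
grip_width: 27.6
finger_force: 30.0
time: 57.35
tool_pos: [500.0, 3.2, 155.0]
tcp_rot: [-3.141, 0.007, 3.045]
contact_force: [1.2, 0.0, 0.7]
grip_width: 45.9
finger_force: 0.0
t 57.4 pose [500.    3.2 155. ] [-180.     0.4  174.4] F [1.2 0.  0.7] w 45.9 ff 0.0
call -22.8 74.1 [359. 193.] 0.82
call -26.4 71.0 [356. 189.] 0.56
dark x 67 y 113 w(y) 30 h(x) 40
dark x 68 y -108 w(y) 39 h(x) 39
dark x 67 y 58 w(y) 20 h(x) 46
dark x 67 y -49 w(y) 20 h(x) 46
dark x -52 y 81 w(y) 12 h(x) 14
dark x -52 y 66 w(y) 14 h(x) 14
dark x -52 y -61 w(y) 14 h(x) 8
dark x -54 y -77 w(y) 11 h(x) 13
side [484.8  62.1  15. ] [291. 256.] 0.65
```

```bash
python3 -m pendant '[0.8,0,-0.6,0,0,0,0,0.8,0,-0.6,0,0,0,0,0,0,0,0,0,0,0]'
python3 - <<'E'
from h import *
np.set_printoptions(precision=1,suppress=True)
plan()
m,im=snap('wrist')
u=np.array([np.cos(-.0983),np.sin(-.0983),0]);w=np.array([-u[1],u[0],0]);O=np.array([522.8,-4.3,0])
for k in (pinpoint,regions_of,search_frame):
  for d in k('wrist','drive_1_mid'):
    p=onz(m,d['location'],21);print(((p-O)@u).round(1),((p-O)@w).round(1),np.round(d['location']),round(d['score'],2))
g=np.array([[proj(m,O+(90-i*.5)*u+(125-j*.5)*w+[0,0,21]) for j in range(500)] for i in range(360)],np.float32)
v=cv2.remap(im,g[...,0],g[...,1],cv2.INTER_LINEAR);b=(v.max(2)<45).astype(np.uint8)
b=cv2.morphologyEx(b,cv2.MORPH_OPEN,np.ones((9,9)));n,l,s,c=cv2.connectedComponentsWithStats(b)
for i in range(1,n): print('dark x %.0f y %.0f w(y) %.0f h(x) %.0f'%(90-c[i][1]*.5,125-c[i][0]*.5,s[i,2]/2,s[i,3]/2))
gr=cv2.cvtColor(v,cv2.COLOR_RGB2GRAY).astype(float)
for X in (10,0,-20,-40): print(X,gr[int((90-X)*2)-6:int((90-X)*2)+6].mean(0).reshape(-1,10).mean(1).round().astype(int).tolist())
E
```

```text
time: 58.1
tool_pos: [449.0, 8.3, 188.9]
tcp_rot: [-3.141, 0.002, 3.045]
contact_force: [0.3, 0.2, -0.1]
grip_width: 46.2
finger_force: 0.0
t 58.1 pose [449.    8.3 188.9] [-180.     0.1  174.4] F [ 0.3  0.2 -0.1] w 46.2 ff 0.0
-23.3 73.6 [348. 235.] 0.69
-31.8 71.8 [347. 227.] 0.68
-31.6 71.4 [347. 227.] 0.85
dark x 41 y -114 w(y) 30 h(x) 75
dark x 33 y 65 w(y) 22 h(x) 50
dark x 33 y -55 w(y) 22 h(x) 52
dark x 28 y 116 w(y) 20 h(x) 38
dark x -57 y 81 w(y) 11 h(x) 8
dark x -58 y -77 w(y) 10 h(x) 8
10 [87, 125, 178, 184, 173, 128, 118, 118, 118, 118, 118, 113, 39, 38, 182, 177, 187, 186, 185, 184, 184, 167, 141, 149, 146, 137, 153, 185, 188, 185, 184, 190, 187, 187, 61, 32, 107, 118, 118, 118, 118, 119, 134, 198, 211, 209, 213, 208, 194, 111]
0 [88, 144, 176, 181, 184, 181, 182, 198, 235, 204, 160, 127, 103, 66, 176, 182, 185, 189, 184, 190, 193, 102, 64, 68, 76, 63, 68, 174, 181, 184, 182, 183, 178, 183, 88, 96, 126, 159, 185, 216, 254, 233, 217, 214, 213, 220, 224, 218, 193, 95]
-20 [91, 154, 194, 178, 185, 180, 182, 203, 252, 254, 252, 252, 240, 162, 182, 183, 180, 180, 191, 184, 184, 213, 252, 251, 252, 252, 232, 186, 179, 185, 180, 183, 188, 184, 189, 183, 218, 252, 252, 252, 255, 232, 209, 219, 214, 214, 220, 219, 189, 90]
-40 [93, 136, 191, 185, 183, 190, 192, 197, 253, 253, 253, 253, 242, 156, 174, 180, 184, 189, 189, 190, 191, 221, 254, 254, 253, 253, 232, 177, 184, 183, 190, 196, 193, 199, 194, 179, 218, 253, 253, 254, 255, 239, 212, 210, 207, 210, 217, 211, 189, 97]
```

All three drives are in the safe: pale bodies at safe y ≈ 72, 6 and −68. Now the lid, gripping the bar properly this time with the real tip offset allowed for.

```bash
python3 -m pendant '[0,0,-0.95,0,0,1,0,0,0,-0.95,0,0,1,0,0,0,-0.95,0,0,1,0,0,0,-0.95,0,0,1,0,0,0,-0.95,0,0,1,0,0,0,0,0,0,1,0,0,0,0,0,0,1,0,0,0,0,0,0,1,0,0,0,0,0,0,1,0,0,0,0,0,0,1,0,0,0,0,0,0,1,0,0,0,0,0,0,1,0]' && python3 -m pendant '[0,0,0,0,0,1,0.48,0,0,0,0,0,1,0.48,0,0,0,0,0,1,0.48,0,0,0,0,0,1,0.48,0,0,0,0,0,1,0.48,0,0,0,0,0,1,0.48,0,0,0,0,0,1,0.48,0,0,0,0,0,1,0.48,0,0,0,0,0,1,0.48,0,0,0,0,0,1,0.48,0,0,0,0,0,0.4,0.48]'
python3 -c "
from h import *
plan([642,-16,335],[642,-16,233])"
```

```text
time: 59.5
tool_pos: [450.7, 7.9, 328.9]
tcp_rot: [-3.14, -0.001, 2.204]
contact_force: [0.7, -1.3, 0.1]
grip_width: 45.7
finger_force: 0.0
time: 60.6
tool_pos: [450.6, 8.0, 328.9]
tcp_rot: [-3.14, 0.0, 1.479]
contact_force: [1.0, -0.2, -0.5]
grip_width: 23.9
finger_force: 0.0
t 60.6 pose [450.6   8.  328.9] [-179.91    0.     84.73] F [ 1.  -0.2 -0.5] w 23.9 ff 0.0
shift [-0.21  6.43 -0.21] = 7 x [-0.03, 0.918, -0.03]
shift [0.   0.01 3.4 ] = 4 x [0.0, 0.001, 0.85]
```

```bash
python3 -m pendant '[-0.03,0.92,-0.03,0,0,0,0.48,-0.03,0.92,-0.03,0,0,0,0.48,-0.03,0.92,-0.03,0,0,0,0.48,-0.03,0.92,-0.03,0,0,0,0.48,-0.03,0.92,-0.03,0,0,0,0.48,-0.03,0.92,-0.03,0,0,0,0.48,-0.03,0.92,-0.03,0,0,0,0.48,0,0,0,0,0,0,0.48,0,0,0,0,0,0,0.48]'
python3 - <<'E'
from h import *
np.set_printoptions(precision=1,suppress=True)
plan()
m,im=snap('wrist')
h=[(d['location'],round(d['score'],2)) for d in pinpoint('wrist','lid_handle')];print(h)
S,_=snap('side');hs=[(d['location'],round(d['score'],2)) for d in pinpoint('side','lid_handle')];print(hs)
T,_=snap('top');ht=[(d['location'],round(d['score'],2)) for d in pinpoint('top','lid_handle')];print(ht)
if h and hs: print('tri',tri([(m,h[0][0]),(S,hs[0][0])]))
u=np.array([np.cos(-.0983),np.sin(-.0983),0]);Z=np.array([0,0,1.]);H=np.array([434.5,4.4,118.8])+188*u-41*Z
for a in (76,80,84,88): b=np.radians(a+12.3);p=H-u*192.4*np.cos(b)+Z*192.4*np.sin(b);print(a,p,proj(m,p),proj(S,p),proj(T,p))
E
```

```text
time: 61.5
tool_pos: [642.1, -15.6, 334.4]
tcp_rot: [-3.139, -0.0, 1.481]
contact_force: [-0.4, -0.2, 0.8]
grip_width: 23.8
finger_force: 0.0
t 61.5 pose [642.1 -15.6 334.4] [-179.8   -0.    84.9] F [-0.4 -0.2  0.8] w 23.8 ff 0.0
[([275.6, 222.7], 0.94)]
[([237.6, 148.7], 0.55)]
[]
tri [639.5 -15.4 281.5]
76 [615.9 -13.5 270.1] [240.8 218.2] [246.5 154. ] [292.5 171. ]
80 [629.3 -14.8 270. ] [260.2 218.3] [241.5 153.3] [292.9 166.2]
84 [642.6 -16.1 269. ] [279.6 218. ] [236.5 152.9] [293.4 161.5]
88 [655.8 -17.4 267.1] [298.6 217.4] [231.7 152.9] [293.8 156.9]
```

```bash
python3 -m pendant '[0,-0.07,0.6,0,0,0,0.48,0,0,0.8,0,0,0,0.48,0,0,0.7,0,0,0,0.48,0,0,0.5,0,0,0,0.48,0,0,0,0,0,0,0.48]' && python3 -m pendant '[0,0,0.4,0,0,0,0.48,0,0,0.35,0,0,0,0.48,0,0,0,0,0,0,0.48]'
```

```text
time: 62.3
tool_pos: [638.5, -15.2, 256.3]
tcp_rot: [-3.138, -0.0, 1.481]
contact_force: [-0.1, 0.6, 0.1]
grip_width: 23.9
finger_force: 0.0
time: 62.6
tool_pos: [639.1, -15.3, 234.1]
tcp_rot: [-3.139, -0.0, 1.481]
contact_force: [-0.2, -0.2, -0.0]
grip_width: 23.9
finger_force: 0.0
```

```bash
python3 -m pendant '[0,0,0,0,0,0,1,0,0,0,0,0,0,1,0,0,0,0,0,0,1,0,0,0,0,0,0,1]'
python3 - <<'E'
from h import *
plan()
o=get_obs();p=o['tool_pos'];r=R.from_euler('xyz',o['tcp_rot'])
u=np.array([np.cos(-.0983),np.sin(-.0983),0]);Z=np.array([0,0,1.]);H=np.array([434.5,4.4,118.8])+188*u-41*Z
a0=np.degrees(np.arccos((p-H)@-u/192.4));print(a0-12.3)
f=lambda a:-u*192.4*np.cos(np.radians(a))+Z*192.4*np.sin(np.radians(a))
n=28;A=np.linspace(a0,12.3,n+1)
for i in range(n): print(round(A[i+1]-12.3),np.round(r.inv().apply(f(A[i+1])-f(A[i]))/30,2).tolist()[1:],end='; ')
E
```

```text
time: 63.0
tool_pos: [640.4, -15.5, 236.3]
tcp_rot: [3.14, 0.0, 1.481]
contact_force: [2.7, -0.3, 0.7]
grip_width: 9.9
finger_force: 30.0
t 63.0 pose [640.4 -15.5 236.3] [1.7989e+02 1.0000e-02 8.4830e+01] F [ 2.7 -0.3  0.7] w 9.9 ff 30.0
83.3301502290709
80 [-0.33, -0.02]; 77 [-0.33, -0.01]; 74 [-0.33, 0.01]; 71 [-0.33, 0.03]; 68 [-0.33, 0.04]; 65 [-0.33, 0.06]; 62 [-0.32, 0.08]; 60 [-0.32, 0.1]; 57 [-0.31, 0.11]; 54 [-0.31, 0.13]; 51 [-0.3, 0.14]; 48 [-0.29, 0.16]; 45 [-0.28, 0.17]; 42 [-0.27, 0.19]; 39 [-0.26, 0.2]; 36 [-0.25, 0.22]; 33 [-0.24, 0.23]; 30 [-0.23, 0.24]; 27 [-0.22, 0.25]; 24 [-0.2, 0.26]; 21 [-0.19, 0.27]; 18 [-0.18, 0.28]; 15 [-0.16, 0.29]; 12 [-0.14, 0.3]; 9 [-0.13, 0.31]; 6 [-0.11, 0.31]; 3 [-0.1, 0.32]; 0 [-0.08, 0.32];
```

```bash
python3 -m pendant '[0,-0.33,-0.02,0,0,0,1,0,-0.33,-0.01,0,0,0,1,0,-0.33,0.01,0,0,0,1,0,-0.33,0.03,0,0,0,1,0,-0.33,0.04,0,0,0,1,0,-0.33,0.06,0,0,0,1,0,-0.32,0.08,0,0,0,1,0,-0.32,0.1,0,0,0,1,0,0,0,0,0,0,1]'
```

```text
time: 63.9
tool_pos: [561.0, -7.0, 227.9]
tcp_rot: [3.141, -0.002, 1.481]
contact_force: [-2.6, 5.7, 5.0]
grip_width: 9.8
finger_force: 30.0
```

```bash
python3 -m pendant '[0,-0.31,0.11,0,0,0,1,0,-0.31,0.13,0,0,0,1,0,-0.3,0.14,0,0,0,1,0,-0.29,0.16,0,0,0,1,0,-0.28,0.17,0,0,0,1,0,-0.27,0.19,0,0,0,1,0,0,0,0,0,0,1]' && python3 -m pendant '[0,-0.26,0.2,0,0,0,1,0,-0.25,0.22,0,0,0,1,0,-0.24,0.23,0,0,0,1,0,-0.23,0.24,0,0,0,1,0,0,0,0,0,0,1]'
```

```text
time: 64.6
tool_pos: [508.2, -1.7, 199.6]
tcp_rot: [-3.14, -0.003, 1.481]
contact_force: [-0.3, 9.0, -1.6]
grip_width: 9.8
finger_force: 30.0
time: 65.1
tool_pos: [478.9, 1.2, 172.4]
tcp_rot: [-3.14, -0.004, 1.481]
contact_force: [1.5, 9.9, -6.1]
grip_width: 10.1
finger_force: 30.0
```

```bash
python3 -m pendant '[0.02,-0.22,0.25,0,0,0,1,0.02,-0.2,0.26,0,0,0,1,0.02,-0.19,0.27,0,0,0,1,0.02,-0.18,0.28,0,0,0,1,0.02,-0.16,0.29,0,0,0,1,0,-0.14,0.3,0,0,0,1,0,0,0,0,0,0,1]' && python3 -m pendant '[0,-0.13,0.31,0,0,0,1,0,-0.11,0.31,0,0,0,1,0,-0.1,0.32,0,0,0,1,0,-0.08,0.32,0,0,0,1,0,0,0,0,0,0,1]'
```

```text
time: 65.8
tool_pos: [446.6, 4.8, 122.2]
tcp_rot: [-3.14, 0.0, 1.48]
contact_force: [4.3, -0.4, -10.6]
grip_width: 9.9
finger_force: 30.0
time: 66.3
tool_pos: [434.3, 6.2, 84.4]
tcp_rot: [-3.14, -0.0, 1.481]
contact_force: [3.4, 0.1, -8.2]
grip_width: 10.3
finger_force: 30.0
```

```bash
python3 -m pendant '[0,0,0.1,0,0,0,1,0,0,0,0,0,0,1]'
python3 - <<'E'
from h import *
S,_=snap('side');print([(d['location'],round(d['score'],2)) for d in pinpoint('side','lid_handle')],proj(S,(435.2,4.4,119)),proj(S,(436,4.4,128)))
E
python3 -m pendant '[0,0,0.1,0,0,0,1,0,0,0,0,0,0,1]'
```

```text
time: 66.5
tool_pos: [433.9, 6.3, 82.5]
tcp_rot: [-3.139, -0.0, 1.481]
contact_force: [-1.2, 0.7, -3.7]
grip_width: 9.6
finger_force: 30.0
[([311.0, 216.5], 0.62)] [313.91168253 213.95427842] [313.79492561 211.1663513 ]
time: 66.8
tool_pos: [434.0, 6.2, 81.8]
tcp_rot: [-3.141, 0.0, 1.481]
contact_force: [-10.7, 1.4, 23.4]
grip_width: 10.0
finger_force: 30.0
```

The lid is on its stop (+23 N). Releasing and going to the wheel grip.

```bash
python3 -m pendant '[0,0,0,0,0,0,0.4,0,0,0,0,0,0,0.4,0,0,0,0,0,0,0.4,0,0,-0.9,0,0,0,0.3,0,0,-0.9,0,0,0,0.3,0,0,-0.9,0,0,0,0.3,0,0,0,0,0,0,0.3]'
python3 - <<'E'
from h import *
m,_=snap('wrist');print([(onz(m,d['location'],131),round(d['score'],2)) for d in pinpoint('wrist','wheel_grip')],[(onz(m,d['location'],131),round(d['score'],2)) for d in pinpoint('wrist','wheel_axis')])
plan([491.3,58,163],[491.3,58,96])
E
```

```text
time: 67.5
tool_pos: [437.1, 5.7, 163.9]
tcp_rot: [3.135, 0.001, 1.481]
contact_force: [-0.1, 1.0, -0.6]
grip_width: 31.8
finger_force: 0.0
[(array([491.25169703,  55.76868394, 131.        ]), 0.86)] [(array([524.74164284,  64.01076874, 131.        ]), 0.63)]
t 67.7 pose [434.4   6.1 160.2] [-179.94    0.     84.84] F [-0.4 -0.3 -0.7] w 32.0 ff 0.0
shift [ 1.89  1.73 -0.09] = 2 x [0.946, 0.866, -0.047]
shift [0.   0.   2.23] = 3 x [0.0, 0.001, 0.744]
```

```bash
python3 -m pendant '[0.93,0.87,0,0,0,0,0.3,0.93,0.87,0,0,0,0,0.3,0,0,0,0,0,0,0.3,0,0,0.8,0,0,0,0.3,0,0,0.7,0,0,0,0.3,0,0,0.55,0,0,0,0.3,0,0,0,0,0,0,0.3,0,0,0,0,0,0,1,0,0,0,0,0,0,1,0,0,0,0,0,0,1,0,0,0,0,0,0,1]'
python3 - <<'E'
from h import *
plan()
o=get_obs();p=o['tool_pos'];r=R.from_euler('xyz',o['tcp_rot'])
c=np.array([524.7,66.5]);v=p[:2]-c;a0=np.arctan2(v[1],v[0]);print(np.linalg.norm(v),np.degrees(a0)%360)
P=p.copy()
for i in range(1,17):
    a=a0-np.radians(24*i);q=np.array([*(c+34*np.array([np.cos(a),np.sin(a)])),p[2]])
    print(np.round(r.inv().apply(q-P)/30,2)[:2].tolist(),end=' ');P=q
E
```

```text
time: 68.75
tool_pos: [491.1, 57.0, 100.1]
tcp_rot: [-3.141, 0.0, 1.481]
contact_force: [-4.5, 0.5, 5.6]
grip_width: 13.4
finger_force: 30.0
t 68.8 pose [491.1  57.  100.1] [-1.7994e+02  1.0000e-02  8.4850e+01] F [-4.5  0.5  5.6] w 13.4 ff 30.0
34.91411967008394 195.78351230232542
[0.48, -0.04] [0.46, 0.12] [0.37, 0.3] [0.21, 0.42] [0.02, 0.47] [-0.17, 0.44] [-0.33, 0.33] [-0.44, 0.17] [-0.47, -0.03] [-0.42, -0.21] [-0.3, -0.37] [-0.12, -0.46] [0.07, -0.47] [0.26, -0.39] [0.4, -0.26] [0.47, -0.07]
```

Solid grip at 13.4 mm. Winding clockwise.

```bash
python3 -m pendant '[0.48,-0.04,0,0,0,0,1,0.46,0.12,0,0,0,0,1,0.37,0.3,0,0,0,0,1,0.21,0.42,0,0,0,0,1,0.02,0.47,0,0,0,0,1,-0.17,0.44,0,0,0,0,1,-0.33,0.33,0,0,0,0,1,-0.44,0.17,0,0,0,0,1,0,0,0,0,0,0,1]'
python3 - <<'E'
from h import *
plan()
o=get_obs();p=o['tool_pos'];r=R.from_euler('xyz',o['tcp_rot'])
c=np.array([524.7,66.5]);v=p[:2]-c;a0=np.arctan2(v[1],v[0]);print(np.linalg.norm(v),np.degrees(a0)%360)
E
```

```text
time: 69.65
tool_pos: [558.2, 67.6, 99.9]
tcp_rot: [-3.138, 0.001, 1.48]
contact_force: [-7.8, -3.0, 6.8]
grip_width: 13.4
finger_force: 30.0
t 69.7 pose [558.2  67.6  99.9] [-1.7981e+02  6.0000e-02  8.4780e+01] F [-7.8 -3.   6.8] w 13.4 ff 30.0
33.48476083870667 1.9079972505908938
```

```bash
python3 -m pendant '[-0.47,-0.03,0,0,0,0,1,-0.42,-0.21,0,0,0,0,1,-0.3,-0.37,0,0,0,0,1,-0.12,-0.46,0,0,0,0,1,0.07,-0.47,0,0,0,0,1,0.26,-0.39,0,0,0,0,1,0.4,-0.26,0,0,0,0,1,0.47,-0.07,0,0,0,0,1,0,0,0,0,0,0,1]'
python3 - <<'E'
from h import *
plan()
o=get_obs();p=o['tool_pos']
c=np.array([524.7,66.5]);v=p[:2]-c;print(np.linalg.norm(v),np.degrees(np.arctan2(v[1],v[0]))%360)
E
```

```text
time: 70.55
tool_pos: [490.3, 70.3, 100.0]
tcp_rot: [-3.14, 0.005, 1.483]
contact_force: [-6.4, -7.7, 7.7]
grip_width: 13.3
finger_force: 30.0
t 70.5 pose [490.3  70.3 100. ] [-179.92    0.26   84.96] F [-6.4 -7.7  7.7] w 13.3 ff 30.0
34.62761091590681 173.7467655113892
```

```bash
python3 -m pendant '[0.05,0,0,0,0,0,1,0,0,0,0,0,0,1,-0.05,0,0,0,0,0,0.3,0,0,0,0,0,0,0.3,0,0,0,0,0,0,0.3,0,0,0,0,0,0,0.3,0,0,-0.8,0,0,0,0.3,0,0,-0.8,0,0,0,0.3,0,0,-0.5,0,0,0,0.3,0,0,0,0,0,0,0.3]'
python3 -c "
from h import *
plan([510.6,-73.7,163,1.483],[510.6,-73.7,89])"
```

```text
time: 71.55
tool_pos: [493.2, 72.0, 164.4]
tcp_rot: [3.137, -0.0, 1.481]
contact_force: [-0.2, 0.7, -0.5]
grip_width: 32.2
finger_force: 0.0
t 71.5 pose [493.2  72.  164.4] [ 1.7973e+02 -2.0000e-02  8.4860e+01] F [-0.2  0.7 -0.5] w 32.2 ff 0.0
shift [-4.78  1.01  0.05] = 5 x [-0.957, 0.203, 0.01]  turn [ 0.07 -0.01 -0.03] = 1 x [0.068, -0.005, -0.029]
shift [ 0.   -0.    2.47] = 3 x [0.0, -0.0, 0.822]
```

```bash
python3 -m pendant '[-0.95,0.22,0,0,0,0,0.3,-0.95,0.22,0,0,0,0,0.3,-0.95,0.22,0,0,0,0,0.3,-0.95,0.22,0,0,0,0,0.3,-0.95,0.22,0,0,0,0,0.3,0,0,0,0,0,0,0.3,0,0,0,0,0,0,0.3]'
python3 - <<'E'
from h import *
m,_=snap('wrist')
for k,z in (('key_bow',113),('keyhole',88)):print(k,[(onz(m,d['location'],z),round(d['score'],2)) for d in pinpoint('wrist',k)])
for k in ('wheel_grip','wheel_axis'):print(k,[(onz(m,d['location'],131),round(d['score'],2)) for d in pinpoint('wrist',k)])
plan([510.8,-73.7,163,1.483],[510.8,-73.7,89])
E
```

```text
time: 72.25
tool_pos: [511.2, -73.2, 161.3]
tcp_rot: [-3.14, -0.001, 1.479]
contact_force: [-1.3, 0.2, -0.3]
grip_width: 32.1
finger_force: 0.0
key_bow [(array([508.1825287, -73.4131102, 113.       ]), 0.89)]
keyhole [(array([507.73295995, -79.4286801 ,  88.        ]), 0.77)]
wheel_grip [(array([511.70558096, -60.63966247, 131.        ]), 0.69)]
wheel_axis []
t 72.5 pose [511.6 -72.2 162.3] [-179.99   -0.     84.92] F [-0.6 -1.  -0.6] w 32.1 ff 0.0
shift [-0.05 -0.02 -0.02] = 1 x [-0.054, -0.022, -0.023]  turn [-0.   -0.   -0.01] = 1 x [-0.003, -0.001, -0.013]
shift [ 0.   -0.    2.47] = 3 x [0.0, -0.0, 0.822]
```

```bash
python3 -m pendant '[-0.05,-0.04,0.8,0,0,0,0.3,0,0,0.8,0,0,0,0.3,0,0,0.6,0,0,0,0.3,0,0,0.2,0,0,0,0.3,0,0,0,0,0,0,0.3,0,0,0,0,0,0,1,0,0,0,0,0,0,1,0,0,0,0,0,0,1,0,0,0,0,0,0,1,0,0,0,0,0,0,1]'
```

```text
time: 73.5
tool_pos: [510.2, -74.6, 91.0]
tcp_rot: [3.142, 0.0, 1.481]
contact_force: [-2.7, 0.2, 5.6]
grip_width: 8.8
finger_force: 29.9
```

```bash
python3 -m pendant '[0,0,0,0,0,-1,1,0,0,0,0,0,-1,1,0,0,0,0,0,-1,1,0,0,0,0,0,-1,1,0,0,0,0,0,-1,1,0,0,0,0,0,-1,1,0,0,0,0,0,-1,1,0,0,0,0,0,-1,1,0,0,0,0,0,-1,1,0,0,0,0,0,-1,1,0,0,0,0,0,-1,1,0,0,0,0,0,0,1]' && python3 -m pendant '[0,0,0,0,0,-1,1,0,0,0,0,0,-1,1,0,0,0,0,0,-1,1,0,0,0,0,0,-1,1,0,0,0,0,0,-1,1,0,0,0,0,0,-1,1,0,0,0,0,0,-1,1,0,0,0,0,0,-1,1,0,0,0,0,0,-1,1,0,0,0,0,0,-1,1,0,0,0,0,0,-1,1,0,0,0,0,0,-0.5,1]' && python3 -m pendant '[0,0,0,0,0,0,1]'; python3 -c "
from h import *
plan();print(get_obs()['moment'])"
```

```text
time: 74.7
tool_pos: [510.5, -74.3, 91.0]
tcp_rot: [3.141, 0.0, 2.25]
contact_force: [-0.8, 0.8, 4.9]
grip_width: 8.7
finger_force: 29.9
time: 75.9
tool_pos: [510.4, -73.7, 91.0]
tcp_rot: [3.14, 0.0, 3.054]
contact_force: [-1.9, 3.0, 5.2]
grip_width: 8.6
finger_force: 30.0
time: 76.0
tool_pos: [510.4, -73.7, 91.0]
tcp_rot: [3.14, 0.0, 3.052]
contact_force: [-2.4, 3.3, 5.0]
grip_width: 8.8
finger_force: 30.0
t 76.0 pose [510.4 -73.7  91. ] [1.7993e+02 2.0000e-02 1.7488e+02] F [-2.4  3.3  5. ] w 8.8 ff 30.0
[ 0.83561917  0.2099548  -0.03453808]
```

```bash
python3 -m pendant '[0,0,-0.2,0,0,0,1,0,0,-0.2,0,0,0,1,0,0,0,0,0,0,1]' && python3 -m pendant '[0,0,-0.4,0,0,0,1,0,0,-0.5,0,0,0,1,0,0,-0.7,0,0,0,1,0,0,-0.8,0,0,0,1,0,0,0,0,0,0,1]'
python3 - <<'E'
from h import *
T,_=snap('top');S,_=snap('side')
a=pinpoint('top','tray');b=pinpoint('side','tray');r=regions_of('side','tray')
print([(onz(T,d['location'],0),d['score']) for d in a],[(onz(S,d['location'],0),d['score']) for d in b],[onz(S,d['location'],6) for d in r])
for d in regions_of('top','tray'):
    ys,xs=np.where(d['pixels']);w=np.array([onz(T,(x,y),15)[:2] for x,y in zip(xs,ys)],np.float32);print('rect',cv2.minAreaRect(w),d['score'])
print('key side',[(d['location'],d['score']) for d in pinpoint('side','key_bow')])
plan([531,-393,155])
E
```

```text
time: 76.3
tool_pos: [510.9, -74.3, 103.4]
tcp_rot: [3.141, 0.001, 3.051]
contact_force: [-0.5, 3.8, 2.1]
grip_width: 8.6
finger_force: 30.0
time: 76.8
tool_pos: [512.6, -75.8, 178.4]
tcp_rot: [-3.139, 0.008, 3.051]
contact_force: [0.9, -1.1, -1.1]
grip_width: 8.8
finger_force: 29.9
[(array([ 536.22828649, -395.33692102,    0.        ]), 0.8)] [(array([ 518.99152625, -395.98350569,    0.        ]), 0.62)] [array([ 500.21236493, -384.98779481,    6.        ])]
rect ((528.59375, -389.38165283203125), (131.29290771484375, 104.26295471191406), 4.448901176452637) 0.86
key side [([290.2, 167.6], 0.4)]
t 77.2 pose [509.9 -74.5 173.6] [ 1.7999e+02 -1.0000e-01  1.7484e+02] F [ 0.9  0.3 -1. ] w 8.9 ff 29.9
shift [ -1.66 -10.51   0.62] = 11 x [-0.151, -0.956, 0.056]
```

The key came out cleanly and is held at 8.9 mm. Next is the tray, centred near (530,-391).

```bash
python3 -m pendant '[-0.165,-0.95,0,0,0,0,1,-0.165,-0.95,0,0,0,0,1,-0.165,-0.95,0,0,0,0,1,-0.165,-0.95,0,0,0,0,1,-0.165,-0.95,0,0,0,0,1,-0.165,-0.95,0,0,0,0,1,-0.165,-0.95,0,0,0,0,1,-0.165,-0.95,0,0,0,0,1,-0.165,-0.95,0,0,0,0,1,-0.165,-0.95,0,0,0,0,1,-0.165,-0.95,0,0,0,0,1,0,0,0,0,0,0,1]' && python3 -m pendant '[0,0,0,0,-1,0,1,0,0,0,0,-1,0,1,0,0,0,0,-1,0,1,0,0,0,0,-1,0,1,0,0,0,0,-1,0,1,0,0,0,0,-1,0,1,0,0,0,0,-1,0,1,0,0,0,0,-1,0,1,0,0,0,0,0,0,1]'
python3 - <<'E'
from h import *
m,_=snap('wrist')
for k in ('key_bow','key_mid','tray'):print(k,[(np.round(d['location']),round(d['score'],2)) for d in pinpoint('wrist',k)])
print([onz(m,d['location'],0) for d in pinpoint('wrist','tray')])
for d in regions_of('wrist','tray'):
    ys,xs=np.where(d['pixels']);w=np.array([onz(m,(x,y),10)[:2] for x,y in zip(xs[::7],ys[::7])],np.float32);print('rect',cv2.minAreaRect(w),d['score'])
o=get_obs();p=o['tool_pos'];z=R.from_euler('xyz',o['tcp_rot']).as_matrix()[:,2]
print('zaxis',z,'exp bow px',proj(m,p-22*z),'mid',proj(m,p-2.5*z))
plan([536,-391,60],[536,-391,36])
E
```

```text
time: 78.35
tool_pos: [535.6, -395.0, 172.8]
tcp_rot: [-3.141, -0.001, 3.048]
contact_force: [0.2, 0.5, -0.2]
grip_width: 8.7
finger_force: 29.9
time: 79.25
tool_pos: [534.7, -390.1, 172.7]
tcp_rot: [3.138, 0.556, 3.048]
contact_force: [-0.5, -0.8, -0.4]
grip_width: 8.6
finger_force: 29.9
key_bow [(array([280., 270.]), 0.73)]
key_mid [(array([278., 252.]), 0.71)]
tray [(array([275.,  79.]), 0.74)]
[array([ 530.13374412, -393.07196871,    0.        ])]
rect ((530.311767578125, -393.4621276855469), (138.60446166992188, 103.47100067138672), 6.435909271240234) 0.76
zaxis [ 0.52759076 -0.04774418 -0.84815593] exp bow px [278.02526504 280.77526391] mid [278.09822706 263.33435233]
t 79.5 pose [ 537.1 -391.5  174.8] [-179.95   31.99  174.92] F [-0.1  0.3 -0.6] w 8.7 ff 29.9
shift [2.06 0.02 3.23] = 4 x [0.515, 0.004, 0.806]
shift [0.42 0.   0.68] = 1 x [0.424, 0.001, 0.679]
```

```bash
python3 -m pendant '[0.51,0.01,0.81,0,0,0,1,0.51,0.01,0.81,0,0,0,1,0.51,0.01,0.81,0,0,0,1,0.51,0.01,0.81,0,0,0,1,0.1,0,0.16,0,0,0,1,0,0,0,0,0,0,1]'; python3 -m pendant '[0.08,0,0.13,0,0,0,1,0,0,0,0,0,0,1]'; python3 -m pendant '[0.06,0,0.1,0,0,0,1,0,0,0,0,0,0,1]'
```

```text
time: 80.15
tool_pos: [538.2, -390.5, 55.5]
tcp_rot: [3.141, 0.553, 3.052]
contact_force: [-0.1, -0.2, 0.7]
grip_width: 8.8
finger_force: 29.9
time: 80.35
tool_pos: [539.3, -391.5, 53.6]
tcp_rot: [-3.14, 0.553, 3.051]
contact_force: [-0.3, -0.1, -0.2]
grip_width: 8.5
finger_force: 29.9
time: 80.55
tool_pos: [539.5, -391.2, 50.0]
tcp_rot: [3.141, 0.55, 3.049]
contact_force: [0.1, 0.4, -0.2]
grip_width: 8.6
finger_force: 29.9
```

```bash
python3 -m pendant '[0.07,0,0.11,0,0,0,1,0,0,0,0,0,0,1]'; python3 -m pendant '[0.07,0,0.11,0,0,0,1,0,0,0,0,0,0,1]'; python3 -m pendant '[0.07,0,0.11,0,0,0,1,0,0,0,0,0,0,1]'
```

```text
time: 80.75
tool_pos: [539.9, -391.1, 46.2]
tcp_rot: [3.139, 0.547, 3.047]
contact_force: [-0.1, 1.0, -0.6]
grip_width: 8.2
finger_force: 29.9
time: 80.95
tool_pos: [540.6, -391.2, 42.9]
tcp_rot: [3.138, 0.544, 3.046]
contact_force: [0.4, 0.6, -0.8]
grip_width: 8.6
finger_force: 29.9
time: 81.15
tool_pos: [541.3, -391.3, 39.9]
tcp_rot: [3.138, 0.542, 3.045]
contact_force: [-0.2, 0.1, 0.3]
grip_width: 9.0
finger_force: 29.9
```

```bash
python3 -m pendant '[0.06,0,0.1,0,0,0,1,0,0,0,0,0,0,1]'; python3 -m pendant '[0,0,0,0,0,0,0.5,0,0,0,0,0,0,0.3,0,0,0,0,0,0,0.3,0,0,0,0,0,0,0.2,0,0,0,0,0,0,0,0,0,0,0,0,0,0]'
python3 - <<'E'
from h import *
print(get_obs()['joint_positions'])
m,_=snap('wrist')
for k in ('key_bow','key_mid'):print(k,[(np.round(d['location']),round(d['score'],2),onz(m,d['location'],12)) for d in pinpoint('wrist',k)])
E
```

```text
time: 81.35
tool_pos: [542.0, -391.5, 37.2]
tcp_rot: [3.137, 0.54, 3.044]
contact_force: [0.4, -0.3, 0.3]
grip_width: 8.6
finger_force: 29.9
time: 81.95
tool_pos: [542.0, -391.7, 37.6]
tcp_rot: [3.138, 0.541, 3.044]
contact_force: [-0.3, -0.6, -0.5]
grip_width: 44.9
finger_force: 0.0
[-0.94179021  0.6167999   1.7649435   0.8431607   0.5452129  -3.1045017 ]
key_bow [(array([279., 169.]), 0.84, array([ 505.04127225, -388.90230061,   12.        ]))]
key_mid [(array([293., 200.]), 0.91, array([ 527.16051842, -383.40486378,   12.        ]))]
```

The key has come to rest in the tray: bow at (505,-389), middle at (527,-383). Retreating upward.

```bash
python3 -m pendant '[-0.4,0,-0.65,0,0,0,0,-0.51,0,-0.81,0,0,0,0,-0.51,0,-0.81,0,0,0,0,-0.51,0,-0.81,0,0,0,0,-0.51,0,-0.81,0,0,0,0,0,0,0,0,0,0,0,0,0,0,0,0,0,0]'
python3 - <<'E'
from h import *
plan();print(get_obs()['joint_positions'])
T,_=snap('top');S,_=snap('side');m,_=snap('wrist')
for c,M in (('top',T),('side',S),('wrist',m)):
    for k in ('key_mid','key_bow'): print(c,k,[(onz(M,d['location'],12).round(),round(d['score'],2)) for d in pinpoint(c,k)])
    print(c,'tray',[(onz(M,d['location'],0).round(),round(d['score'],2)) for d in pinpoint(c,'tray')])
for k,p in (('lid_handle',(435.2,4.4,119)),('wheel_axis',(524.7,66.5,131)),('wheel_grip',(490.9,69.5,131))): print(k,[(np.round(d['location'],1),round(d['score'],2)) for d in pinpoint('side',k)],proj(S,p))
for k in ('mug','multimeter'): print(k,[(np.round(d['location'],1),round(d['score'],2)) for d in pinpoint('side',k)+pinpoint('top',k)])
print('drives outside',[(np.round(d['location']),round(d['score'],2)) for c in('side','top') for d in regions_of(c,'drive_1_mid')])
E
```

```text
time: 82.8
tool_pos: [544.7, -392.3, 175.8]
tcp_rot: [3.139, 0.541, 3.045]
contact_force: [-0.1, -0.1, -0.5]
grip_width: 45.9
finger_force: 0.0
t 82.8 pose [ 544.7 -392.3  175.8] [179.83  31.   174.47] F [-0.1 -0.1 -0.5] w 45.9 ff 0.0
[-0.93841235  0.42389266  1.63039244  0.5715201   0.79496079 -2.7596892 ]
top key_mid []
top key_bow []
top tray [(array([ 536., -395.,    0.]), 0.71)]
side key_mid [(array([ 515., -393.,   12.]), 0.44)]
side key_bow [(array([ 495., -395.,   12.]), 0.4)]
side tray [(array([ 529., -388.,    0.]), 0.88)]
wrist key_mid [(array([ 521., -383.,   12.]), 0.85)]
wrist key_bow [(array([ 501., -388.,   12.]), 0.75)]
wrist tray [(array([ 530., -395.,    0.]), 0.98)]
lid_handle [(array([313.3, 213.4]), 0.93)] [313.91168253 213.95427842]
wheel_axis [(array([276.7, 219.4]), 0.7), (array([301.2, 168.8]), 0.46)] [276.42914642 220.67028856]
wheel_grip [(array([287.7, 222. ]), 0.53)] [289.40213487 222.82854567]
mug [(array([182.3, 321. ]), 0.94), (array([193.4, 157.7]), 0.59)]
multimeter [(array([245.6, 178. ]), 0.85), (array([383.8, 155.3]), 0.56)]
drives outside []
```

Everything checks out: the lid is shut, the wheel is back at its start, the key is in the tray, no pale drives remain on the desk, and the arm is clear.

```bash
python3 -c "
from plant import *
print(close_job())"
```

```text
the job is handed in; nothing more can be done
None
```

I handed the job in at about 84 s: the three drives are in the shut and locked safe and the key is in the tray, all by my own measurements, since the hand-in gave no verdict.

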